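# Tighten the holding-down nut at the bottom of the bench stile

## Robot

A 6-joint arm with a two-finger parallel gripper is mounted at the origin on the work surface. World frame = base frame: x ahead of the robot, y to its left, z up, the work surface at z = 0. Lengths are in mm, angles in rad, forces in N, time in s.
With the tool pointing down it reaches from about 275 to 775 mm from the base axis. Payload 14.6 kg.
Tool frame: the origin (TCP) lies on the mounting face of the last link; the fingertips stand 173 mm ahead of it and the grasp point (between the pads) lies ahead of it (ctrl.grip_depth is the z of the grasp point in the tool frame, in mm); z points along the fingers, y is the line along which they close (so a half turn about z gives the same grasp; the last joint's range is limited). The gripper opens to 85 mm and grips with 20 to 120 N. Pads are 22 mm wide; open, the fingers measure 114 mm over their backs; the gripper's body (76 mm by 85 mm) begins 54 mm behind the grasp point. The pads swing forward as they close: fully open they stand 13 mm farther back than shut.
Start: joints at [-1.376, 0.263, -0.048, 1.259, 0, 1.415], TCP at [179.917, -493.213, 404.678] pointing down, gripper open.
Joint ranges: [-2.65, 2.65], [-0.89, 1.7], [-1.18, 1.37], [-2.13, 2.11], [-1.35, 1.29], [-3.14, 3.14]. Speed limits (rad/s): [1.89, 1.89, 2.57, 2.79, 3.14, 3.14].

## Interface

Orientations are given as a rotation vector (axis times angle).
In Python, from workcell import readout, grab_frame, sign_off, ctrl gives the robot as it stands.
- The arm moves only by the tool carry_out, never from a script. Its argument "commands" is a list of rows, each an object of numbers: "dx", "dy", "dz": the shift along the tool's x, y, z in cm; "spin": the turn about the tool's z in rad. A call has 1 to 20 rows; each row shifts and turns the commanded pose from where the row before left it, along the tool's axes as they then stand; what a row does not reach is not made up. A row lasts 1/12 s, in which the tool goes at most 41.7 mm and 7.16 degrees, less where a joint would pass 70% of its speed; a pose out of reach is approached as far as the arm can. A call with a gripper value outside its range is refused whole. "jaw" is the opening in per cent of the stroke, from 0 (shut) to 100 (fully open), set as the call begins (left out, the last holds). The fingers move at their own pace and stop on an object; "grip_force" is the grip in N (left out, the last holds). Time passes only in rows, so rows that do not move let the fingers close. It gives the time, the measured TCP pose, the force, the opening and the grip force at its end, in the units of the state.
- readout.state(): the state, without advancing time (a new reading comes with each control period).
- grab_frame(name): name is "scene" or "top" or "wrist"; returns a dict with "color" (400x640x3 uint8, red, green, blue), "fx", "fy", "cx", "cy" (pixels), "k1" (the pictures are not rectified: a ray, as slopes to the right and down, at radius r is drawn at 1 + k1 r^2 times it, then the intrinsics apply), "T" (4x4, takes a point from camera to world coordinates). Camera axes: x right, y down, z forward; pixel columns grow to the right and rows downward; lengths in mm; the calibration is good to about 2 mm. A picture is of the moment at which its call begins. There is no depth.
- sign_off(): hands the job in; it is judged then, once.
The state is a dict: "time": time; "joints": joint angles; "joint_vel": joint speeds; "joint_efforts": joint torques, N m; "tool_pos": TCP position; "tcp_rot": TCP orientation; "wrist_force": force on the tool from outside, world axes, zero at the start; "ft_torque": the same for the moment, N m; "finger_gap": finger opening in mm; "grasp_force": force on a finger pad.
Only numpy, scipy, OpenCV 4.12 (cv2) and the standard library are available. Lean on these libraries where they do the work, as an engineer would, in place of code of your own. Each camera call takes 0.05 s, during which the arm holds its last target. There are 200 camera calls.

## Task

The cubby on the bench front has worked loose at one end: take the T-handled socket extension from its block, put it down the open bore in the end post onto the nut at the bottom, without bearing down hard while you feel for the flats, and turn the nut clockwise until it is snug on its washer, to about 0.4 N m, without overtightening it and crushing the elm. Then stand the wrench upright in its hole in the block again and let go, leaving the things in the cubby undisturbed.

Things in the scene. Friction and masses are not known exactly. Their poses are not given: they have to be found in the camera images.
- stile: the bored end post of the cubby: varnished elm block 70 x 70 mm, 100 mm high, fixed. Origin at the centre of its underside on the bench top, z up. The end post at the cubby's other side is the same but closed by a domed wooden plug
- bore (a point): centre of the mouth of the vertical bore in the stile's top, z up: round, 47 mm wide, 80 mm deep. At the bottom, centred: a flat washer 37 mm wide and 3 mm thick, on it the steel hex nut, 30 mm across flats and 16 mm high (its top 61 mm below this point, upper edges just broken), and the bolt end standing 6 mm above the nut. Press on it lightly, under 10 N: pressed hard it turns along
- nut (a joint): turn of the nut about its upright bolt, rad, clockwise from above positive; 0 is down on its washer, a hard stop. Starts slack at -1.0 to -0.5, takes up to 0.15 N m to turn and stays where left. At the stop it gives only 0.02 rad per N m, so feel the torque: 0.3 N m and more is snug, beyond 0.6 N m is overtight. Which way its flats point differs each time, whatever this value: feel for them
- wrench: steel T-handle socket extension, 0.5 to 0.7 kg, 162 mm tall, standing socket down in its block. Origin at the centre of the socket's open mouth (lower end), z up the shaft, x along the T bar. Socket 43 mm wide over 46 mm, cavity six-sided, 32 mm across flats, 26 mm deep, two corners on the x axis; on the nut it has 0.13 rad of play either way, its mouth on the washer 77 mm below the bore's mouth
- grip (a point): middle of the wrench's head, 148 mm above its mouth: a steel block 26 mm along the T bar, 20 mm across it (flat faces to grip), 28 mm high; the T bar, 10 mm thick and 132 mm long, runs through it
- rack: dark wooden socket block, 75 x 150 mm, 50 mm high, fixed; origin at the centre of its underside. Two short sockets stand on its +y half, up to 68 mm above the bench
- rack_hole (a point): centre of the floor of the wrench's hole in the block, 12 mm above the bench top: a round hole 49 mm wide and 38 mm deep, 35 mm from the block's middle towards its -y end
- inkwell: cobalt glass inkwell with a metal lid, 50 mm wide, 51 mm high, in the cubby; origin at the centre of its underside
- slide_rule: white slide rule with chrome ends, 160 x 36 mm, 8 mm thick, lying in the cubby; origin at the centre of its underside
- rule_case: black plastic slide rule case, 175 x 44 mm, 16 mm thick, lying in the cubby; origin at the centre of its underside
- protractor: brass protractor, half round, 100 mm across, 4 mm thick, lying in the cubby; origin near its middle, at its underside
Mind the look-alikes: they are no part of the job. Several things have the shape of the wrench; the one meant has the colours described above.

How it is judged:
By the outcome, as a careful person would: the job done as asked, in the order asked, and still so for the second after the job is handed in, with the robot touching nothing.
It also fails if it takes over 72 s, if anything falls off the work surface, if the arm or the gripper's body presses on something with over 40 N, if the wrist force passes 120 N, or if a joint passes its speed limit or range.

## Working session

There is one attempt and no reset: what is moved stays moved. The work goes in short steps, Python scripts to look and compute and a tool call to move; the robot and the scene stay as the last step left them, time stands still between calls to the robot, and variables do not carry over. Pictures are saved under pics/ and viewed, at most 10 in all, crops included, and the job is handed in when it is done.

Besides the shell and the picture viewer there is one more tool, called by a JSON object that holds its "op" and its "data", one argument or row to a line. carry_out: Moves the arm, as the interface text tells. Its arguments: {"type":"object","properties":{"commands":{"type":"array"},"jaw":{"type":"number"},"grip_force":{"type":"number"}},"required":["commands"]}

```bash
mkdir -p pics; ls; python3 - <<'E'
from workcell import readout, grab_frame, ctrl
import cv2
print(readout.state(), ctrl.grip_depth)
for n in ("scene","top"):
    f=grab_frame(n); cv2.imwrite(f"pics/{n}1.png",f["color"][...,::-1]); print(n,f["fx"],f["fy"],f["cx"],f["cy"],f["k1"],f["T"].round(3).tolist())
E
```

```text
pics
{'time': 0.0, 'joints': array([-1.37629340e+00,  2.63513787e-01, -4.89603700e-02,  1.25942236e+00,
        2.26535098e-06,  1.41549514e+00]), 'joint_vel': array([ 7.55702415e-04, -1.56660647e-03,  4.93131048e-04,  7.68223188e-05,
       -1.22570385e-04, -1.36182714e-03]), 'joint_efforts': array([-5.49427259e-04, -6.37618876e+01,  3.84569514e+01,  1.37555090e-02,
       -1.73171716e-04,  3.59305801e-06]), 'tool_pos': array([ 179.89837779, -493.10066311,  404.22114226]), 'tcp_rot': array([-3.09257998e+00, -5.46482428e-01,  3.03031209e-05]), 'wrist_force': array([-0.17227741, -0.23530865,  0.16205312]), 'ft_torque': array([-0.0193831 , -0.03801646,  0.03284549]), 'grasp_force': 0.0, 'finger_gap': 85.2627847639754} 154.70000000000002
scene 502.61349182887096 502.61349182887096 322.0883058914979 200.73979195488397 -0.05867860634769457 [[0.708, 0.419, -0.568, 1160.995], [0.706, -0.433, 0.561, -869.062], [-0.011, -0.798, -0.603, 889.733], [0.0, 0.0, 0.0, 1.0]]
top 390.1285195765828 390.1285195765828 319.02227828997417 199.75669091241403 -0.04274837007526239 [[-0.019, -0.992, 0.125, 318.148], [-1.0, 0.017, -0.018, -140.734], [0.016, -0.126, -0.992, 1110.023], [0.0, 0.0, 0.0, 1.0]]
```

View pics/scene1.png

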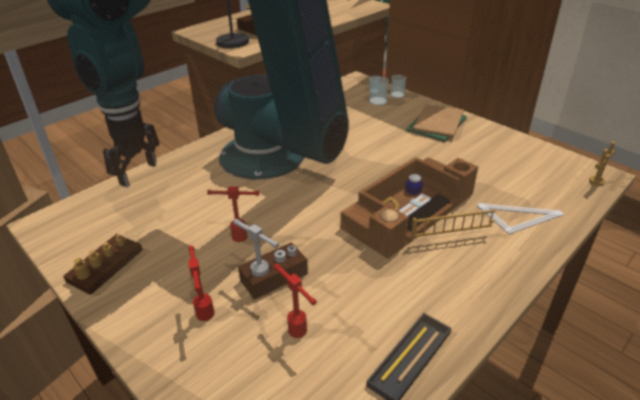

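View pics/top1.png

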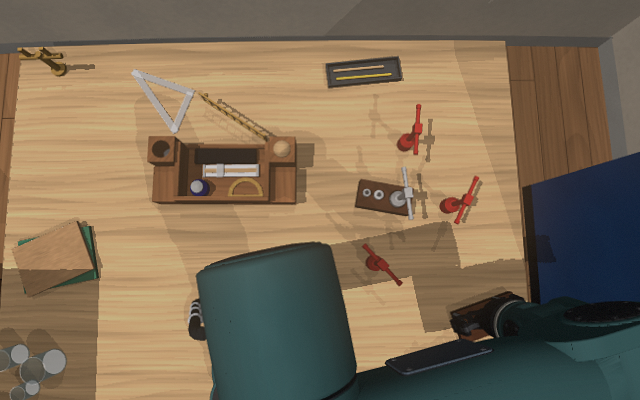

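The open-bore post shows at top (161,149) and scene (460,170); the plugged post is at top (281,149).
Wrench candidates in the top view:
- Steel wrench in the dark block: (405,195), scene (258,240).
- Red T-handles: (412,135), (460,200) and (380,265).

I choose the steel one standing in the block and will check it in a close crop.

```bash
cat > h.py <<'E'
import numpy as np, cv2
from workcell import readout, grab_frame, ctrl
def ray(f,u,v):
    K=np.array([[f["fx"],0,f["cx"]],[0,f["fy"],f["cy"]],[0,0,1.]])
    p=cv2.undistortPoints(np.array([[[u,v]]],float),K,np.array([f["k1"],0,0,0,0.]))[0,0]
    T=np.array(f["T"]); return T[:3,3],T[:3,:3]@np.array([p[0],p[1],1.])
def onz(f,u,v,z):
    o,d=ray(f,u,v); return o+d*(z-o[2])/d[2]
def proj(f,P):
    T=np.array(f["T"]); c=T[:3,:3].T@(np.array(P,float)-T[:3,3]); s=c[:2]/c[2]; s=s*(1+f["k1"]*(s@s))
    return s*f["fx"]+[f["cx"],f["cy"]]
def tri(f,a,g,b):
    o,d=ray(f,*a);p,e=ray(g,*b); A=np.c_[d,-e]; t=np.linalg.lstsq(A,p-o,rcond=None)[0]
    x,y=o+d*t[0],p+e*t[1]; return (x+y)/2,np.linalg.norm(x-y)
E
python3 - <<'E'
from h import *
f=grab_frame("top"); g=grab_frame("scene")
def crop(c,x,y,w=75,h=50,s=5): return cv2.resize(c[y:y+h,x:x+w,::-1],None,fx=s,fy=s,interpolation=cv2.INTER_CUBIC)
a=np.hstack([crop(f["color"],350,160,75,60),crop(f["color"],140,125,75,60)])
b=np.hstack([crop(g["color"],228,215,75,60),crop(g["color"],425,150,75,60)])
cv2.imwrite("pics/c1.png",np.vstack([a,b]))
for u,v,z in [(161,149,100),(281,149,110),(408,193,148)]: print(onz(f,u,v,z).round(1))
print(tri(f,(408,193),g,(256,230)))
E
```

```text
[588.9 257.8 100. ]
[580.4 -62.  110. ]
[ 452.8 -381.8  148. ]
(array([ 450.51123113, -376.25121737,  167.70533115]), np.float64(1.6301815613130994))
```

View pics/c1.png

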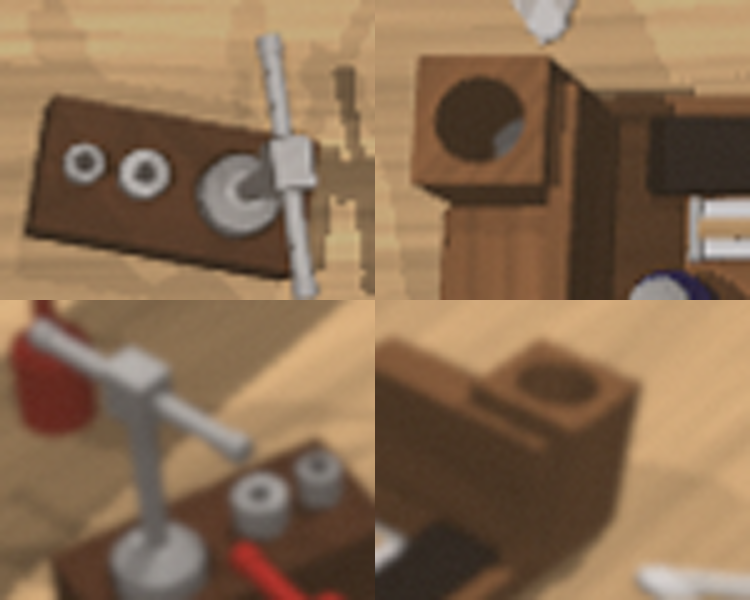

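The crop confirms the steel T-handle standing in the dark block, with its head at top (408.6,192.4) and socket at (398,199). The open bore is at top (161,148.8) and scene (461.4,166.6).

```bash
python3 - <<'E'
from h import *
f=grab_frame("top"); g=grab_frame("scene")
print("bore",onz(f,161,148.8,100),onz(g,461.4,166.6,100),tri(f,(161,148.8),g,(461.4,166.6)))
print("head",onz(f,408.6,192.4,174),onz(g,228+138/5,215+67/5,174))
print("socktop",onz(f,398,199,58),onz(g,228+158/5,215+258/5,58))
a,b=onz(f,403.8,168.4,160),onz(f,411.2,218.4,160);print("bar",a,b,(a+b)/2,np.arctan2(*(b-a)[1::-1]),np.linalg.norm(a-b))
a,b=onz(g,228+37/5,215+30/5,160),onz(g,228+245/5,215+147/5,160);print("bar g",a,b,(a+b)/2,np.arctan2(*(b-a)[1::-1]),np.linalg.norm(a-b))
c=[onz(f,350+x/5,160+y/5,50) for x,y in [(52,97),(320,147),(287,277),(27,235)]];print("rack",np.round(c,1))
c=[onz(f,140+(x-375)/5,125+y/5,100) for x,y in [(418,57),(549,58),(546,187),(413,183)]];print("stile",np.round(c,1),np.mean(c,0))
import scipy.spatial.transform as t
print(t.Rotation.from_rotvec(readout.state()['tcp_rot']).as_matrix().round(3))
E
```

```text
bore [589.41659344 257.86930042 100.        ] [589.06302982 258.23381804 100.        ] (array([589.32046324, 257.72838913, 100.35497321]), np.float64(0.0020676359531891886))
head [ 450.57639369 -376.86543108  174.        ] [ 452.40886062 -377.14190343  174.        ]
socktop [ 449.26514465 -376.04099988   58.        ] [ 452.76879297 -379.0480458    58.        ]
bar [ 513.21824787 -371.31400034  160.        ] [ 387.9874466  -383.72902826  160.        ] [ 450.60284723 -377.5215143   160.        ] -3.042778355594227 125.84469199993082
bar g [ 384.56691031 -383.34102215  160.        ] [ 513.79822502 -369.1356728   160.        ] [ 449.18256767 -376.23834747  160.        ] 0.10948234224904532 130.00970984172392
rack [[ 506.7 -275.8   50. ]
 [ 476.2 -423.6   50. ]
 [ 404.5 -401.8   50. ]
 [ 430.2 -259.5   50. ]]
stile [[624.1 292.5 100. ]
 [622.1 222.  100. ]
 [551.8 221.4 100. ]
 [555.3 292.4 100. ]] [588.34693288 257.09222829 100.        ]
[[ 0.939  0.343 -0.   ]
 [ 0.343 -0.939  0.   ]
 [ 0.    -0.    -1.   ]]
```

{"op": "carry_out", "data": {
  "commands": [
    {"spin":-0.12},
    {"spin":-0.12},
    {"spin":-0.12},
    {"spin":-0.12},
    {"spin":-0.12},
    {"spin":-0.12},
    {"spin":-0.12},
    {"spin":-0.12},
    {"spin":-0.12},
    {"spin":-0.12},
    {"spin":-0.12},
    {"spin":-0.12},
    {"spin":-0.12},
    {"spin":-0.12},
    {"spin":-0.12},
    {"spin":-0.12},
    {"spin":-0.12},
    {"spin":-0.12},
    {"spin":-0.12},
    {"spin":-0.12}
  ],
  "jaw": 100
}}

```text
$.commands[0]: bad value
```

{"op": "carry_out", "data": {
  "commands": [
    {"spin":-0.1},
    {"spin":-0.1},
    {"spin":-0.1},
    {"spin":-0.1},
    {"spin":-0.1},
    {"dx":-2.8,"dy":0.86},
    {"dx":-2.8,"dy":0.86},
    {"dx":-2.8,"dy":0.86},
    {"dx":-2.8,"dy":0.86},
    {"dx":-2.8,"dy":0.86},
    {"dx":-2.8,"dy":0.86},
    {"dx":-2.8,"dy":0.86},
    {"dx":-2.8,"dy":0.86},
    {"dx":-2.8,"dy":0.86},
    {"dx":-2.8,"dy":0.86},
    {},
    {}
  ]
}}

```text
$.commands[0]: bad value
```

```bash
cat >> h.py <<'E'
from scipy.spatial.transform import Rotation as Ro
def pose():
    s=readout.state(); R=Ro.from_rotvec(s['tcp_rot']).as_matrix(); return s,R
def go(P,yaw=None):
    s,R=pose(); th=np.arctan2(R[1,0],R[0,0])
    d=R.T@(np.array(P)-s['tool_pos'])/10
    print("t",round(s['time'],2),"pos",s['tool_pos'].round(2),"th",th.round(4),"q6",s['joints'][5].round(3),"F",s['wrist_force'].round(2),"M",s['ft_torque'].round(3),"gap",round(s['finger_gap'],1),"gf",round(s['grasp_force'],1))
    print("tool d cm",d.round(3),"zaxis",R[:,2].round(4), "" if yaw is None else "spin %.4f"%((th-yaw+np.pi)%(2*np.pi)-np.pi))
E
python3 - <<'E'
from h import *
go([450.5,-377,314.7],0.107-np.pi)
f=grab_frame("wrist"); cv2.imwrite("pics/w1.png",f["color"][...,::-1]); print(np.array(f["T"]).round(3).tolist(),f["fx"])
for P in [(450.5,-377,174),(513,-370,160),(388,-383.5,160),(450,-376.5,58)]: print(proj(f,P))
E
```

```text
t 0.3 pos [ 179.91 -493.18  404.52] th 0.3498 q6 1.416 F [ 0.29  0.5  -0.69] M [-0.029 -0.049  0.035] gap 85.5 gf 0.0
tool d cm [29.401 -1.639  8.985] zaxis [-1.e-04  4.e-04 -1.e+00] spin -2.8988
[[0.342, -0.888, -0.307, 259.783], [-0.94, -0.323, -0.111, -464.658], [-0.0, 0.326, -0.945, 373.367], [0.0, 0.0, 0.0, 1.0]] 316.4073196480161
[ 277.66012705 -412.88310856]
[ 312.36085634 -530.44005677]
[ 253.89771999 -212.64983572]
[ 294.29188515 -195.98706251]
```

View pics/w1.png

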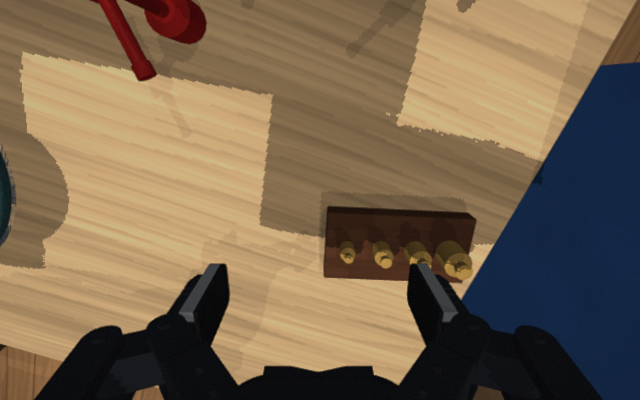

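The moves were refused, so the wrist view still shows the start pose: a small block of sockets near (400,245) and a red tool at top left. I'll retry with full rows.

{"op": "carry_out", "data": {
  "commands": [
    {"dx":0,"dy":0,"dz":0,"spin":-0.12},
    {"dx":0,"dy":0,"dz":0,"spin":-0.12},
    {"dx":0,"dy":0,"dz":0,"spin":-0.12},
    {"dx":0,"dy":0,"dz":0,"spin":-0.12},
    {"dx":0,"dy":0,"dz":0,"spin":-0.12},
    {"dx":0,"dy":0,"dz":0,"spin":-0.12},
    {"dx":0,"dy":0,"dz":0,"spin":-0.12},
    {"dx":0,"dy":0,"dz":0,"spin":-0.12},
    {"dx":0,"dy":0,"dz":0,"spin":-0.12},
    {"dx":0,"dy":0,"dz":0,"spin":-0.12},
    {"dx":0,"dy":0,"dz":0,"spin":-0.12},
    {"dx":0,"dy":0,"dz":0,"spin":-0.12},
    {"dx":0,"dy":0,"dz":0,"spin":-0.12},
    {"dx":0,"dy":0,"dz":0,"spin":-0.12},
    {"dx":0,"dy":0,"dz":0,"spin":-0.12},
    {"dx":0,"dy":0,"dz":0,"spin":-0.12},
    {"dx":0,"dy":0,"dz":0,"spin":-0.12},
    {"dx":0,"dy":0,"dz":0,"spin":-0.12},
    {"dx":0,"dy":0,"dz":0,"spin":-0.12},
    {"dx":0,"dy":0,"dz":0,"spin":-0.12}
  ],
  "jaw": 100
}}

```text
time: 2.02
tool_pos: [179.9, -493.2, 404.6]
tcp_rot: [-0.602, -3.083, -0.0]
wrist_force: [1.1, 0.1, -0.5]
finger_gap: 85.3
grasp_force: 0.0
```

{"op": "carry_out", "data": {
  "commands": [
    {"dx":0,"dy":0,"dz":0,"spin":-0.1},
    {"dx":0,"dy":0,"dz":0,"spin":-0.1},
    {"dx":0,"dy":0,"dz":0,"spin":-0.1},
    {"dx":0,"dy":0,"dz":0,"spin":-0.1},
    {"dx":0,"dy":0,"dz":0,"spin":-0.1},
    {"dx":-2.8,"dy":0.86,"dz":0,"spin":0},
    {"dx":-2.8,"dy":0.86,"dz":0,"spin":0},
    {"dx":-2.8,"dy":0.86,"dz":0,"spin":0},
    {"dx":-2.8,"dy":0.86,"dz":0,"spin":0},
    {"dx":-2.8,"dy":0.86,"dz":0,"spin":0},
    {"dx":-2.8,"dy":0.86,"dz":0,"spin":0},
    {"dx":-2.8,"dy":0.86,"dz":0,"spin":0},
    {"dx":-2.8,"dy":0.86,"dz":0,"spin":0},
    {"dx":-2.8,"dy":0.86,"dz":0,"spin":0},
    {"dx":-2.8,"dy":0.86,"dz":0,"spin":0},
    {"dx":0,"dy":0,"dz":0,"spin":0},
    {"dx":0,"dy":0,"dz":0,"spin":0}
  ]
}}

```text
time: 3.43
tool_pos: [450.0, -376.8, 404.3]
tcp_rot: [0.173, -3.136, -0.001]
wrist_force: [-0.8, 0.3, -0.4]
finger_gap: 85.5
grasp_force: 0.0
```

```bash
python3 - <<'E'
from h import *
go([450.5,-377,314.7],0.107-np.pi)
f=grab_frame("wrist"); cv2.imwrite("pics/w2.png",f["color"][...,::-1])
for P in [(450.5,-377,174),(513,-370,160),(388,-383.5,160),(450,-376.5,58)]: print(proj(f,P))
E
```

```text
t 3.43 pos [ 449.98 -376.85  404.3 ] th -3.0312 q6 -0.946 F [-0.77  0.3  -0.39] M [-0.058  0.025 -0.058] gap 85.5 gf 0.0
tool d cm [-0.053 -0.024  8.96 ] zaxis [-4.e-04  3.e-04 -1.e+00] spin 0.0034
[318.3255265  221.99384504]
[318.44464541 288.54079627]
[318.8754223  125.75211111]
[318.7043705  177.58231463]
```

View pics/w2.png

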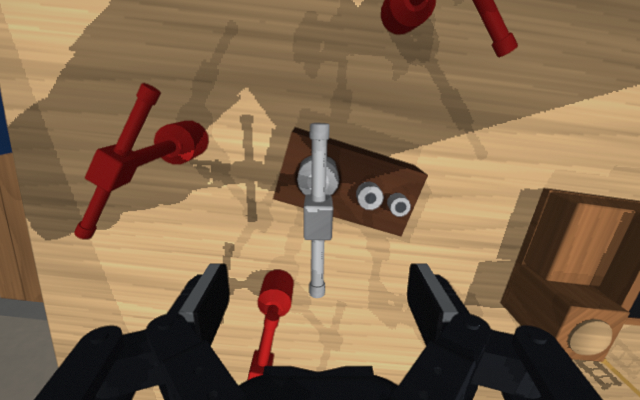

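The wrist view shows the steel head at (318,218) and the bar running straight along tool x, as predicted. I'll descend and grip.

{"op": "carry_out", "data": {
  "commands": [
    {"dx":-0.05,"dy":-0.02,"dz":2,"spin":0},
    {"dx":0,"dy":0,"dz":2,"spin":0},
    {"dx":0,"dy":0,"dz":2,"spin":0},
    {"dx":0,"dy":0,"dz":1.5,"spin":0},
    {"dx":0,"dy":0,"dz":1,"spin":0},
    {"dx":0,"dy":0,"dz":0.46,"spin":0},
    {"dx":0,"dy":0,"dz":0,"spin":0}
  ]
}}

```text
time: 4.07
tool_pos: [448.9, -377.9, 314.6]
tcp_rot: [0.169, -3.136, -0.001]
wrist_force: [-0.2, -0.6, 1.4]
finger_gap: 85.4
grasp_force: 0.0
```

{"op": "carry_out", "data": {
  "commands": [
    {"dx":0,"dy":0,"dz":0,"spin":0},
    {"dx":0,"dy":0,"dz":0,"spin":0},
    {"dx":0,"dy":0,"dz":0,"spin":0},
    {"dx":0,"dy":0,"dz":0,"spin":0},
    {"dx":0,"dy":0,"dz":0,"spin":0},
    {"dx":0,"dy":0,"dz":0,"spin":0},
    {"dx":0,"dy":0,"dz":0,"spin":0},
    {"dx":0,"dy":0,"dz":0,"spin":0}
  ],
  "jaw": 10,
  "grip_force": 70
}}

```text
time: 4.73
tool_pos: [449.6, -377.5, 315.5]
tcp_rot: [-0.17, 3.137, -0.001]
wrist_force: [-1.9, 1.4, 5.5]
finger_gap: 19.3
grasp_force: 68.7
```

```bash
python3 - <<'E'
from h import *
go([450.5,-377,314.7],0.107-np.pi)
E
```

```text
t 4.73 pos [ 449.56 -377.53  315.53] th -3.0332 q6 -0.946 F [-1.88  1.39  5.53] M [0.446 0.25  0.036] gap 19.3 gf 68.7
tool d cm [-0.099  0.043  0.083] zaxis [ 4.e-04 -3.e-04 -1.e+00] spin 0.0014
```

{"op": "carry_out", "data": {
  "commands": [
    {"dx":0,"dy":0,"dz":-0.3,"spin":0},
    {"dx":0,"dy":0,"dz":-0.7,"spin":0},
    {"dx":0,"dy":0,"dz":-1.2,"spin":0},
    {"dx":0,"dy":0,"dz":-1.6,"spin":0},
    {"dx":0,"dy":0,"dz":-2,"spin":0},
    {"dx":0,"dy":0,"dz":-2,"spin":0},
    {"dx":0,"dy":0,"dz":-2,"spin":0},
    {"dx":0,"dy":0,"dz":-2,"spin":0},
    {"dx":0,"dy":0,"dz":-1.5,"spin":0},
    {"dx":0,"dy":0,"dz":-0.5,"spin":0},
    {"dx":0,"dy":0,"dz":0,"spin":0}
  ]
}}

```text
time: 5.65
tool_pos: [449.6, -377.7, 454.0]
tcp_rot: [-0.17, 3.136, -0.002]
wrist_force: [-0.4, -0.5, -7.3]
finger_gap: 19.1
grasp_force: 68.8
```

{"op": "carry_out", "data": {
  "commands": [
    {"dx":-0.3,"dy":0.9,"dz":0,"spin":0},
    {"dx":-0.6,"dy":1.8,"dz":0,"spin":0},
    {"dx":-0.8,"dy":2.4,"dz":0,"spin":0},
    {"dx":-0.8,"dy":2.4,"dz":0,"spin":0},
    {"dx":-0.8,"dy":2.4,"dz":0,"spin":0},
    {"dx":-0.8,"dy":2.4,"dz":0,"spin":0},
    {"dx":-0.8,"dy":2.4,"dz":0,"spin":0},
    {"dx":-0.8,"dy":2.4,"dz":0,"spin":0},
    {"dx":-0.8,"dy":2.4,"dz":0,"spin":0},
    {"dx":-0.8,"dy":2.4,"dz":0,"spin":0},
    {"dx":-0.8,"dy":2.4,"dz":0,"spin":0},
    {"dx":-0.8,"dy":2.4,"dz":0,"spin":0},
    {"dx":-0.8,"dy":2.4,"dz":0,"spin":0},
    {"dx":-0.8,"dy":2.4,"dz":0,"spin":0},
    {"dx":-0.8,"dy":2.4,"dz":0,"spin":0},
    {"dx":-0.8,"dy":2.4,"dz":0,"spin":0},
    {"dx":-0.8,"dy":2.4,"dz":0,"spin":0},
    {"dx":-0.8,"dy":2.4,"dz":0,"spin":0},
    {"dx":-0.8,"dy":2.4,"dz":0,"spin":0},
    {"dx":-0.8,"dy":2.4,"dz":0,"spin":0}
  ]
}}

```text
time: 7.32
tool_pos: [551.6, 96.9, 451.8]
tcp_rot: [0.17, -3.135, -0.0]
wrist_force: [0.1, -1.1, -5.7]
finger_gap: 19.2
grasp_force: 69.1
```

```bash
python3 - <<'E'
from h import *
go([589.3,257.8,453.5],0.107-np.pi)
E
```

```text
t 7.32 pos [551.63  96.93 451.82] th -3.0332 q6 -0.08 F [ 0.14 -1.08 -5.71] M [-0.075 -0.047 -0.059] gap 19.2 gf 69.1
tool d cm [-5.486 15.585 -0.176] zaxis [-0.0021  0.     -1.    ] spin 0.0014
```

{"op": "carry_out", "data": {
  "commands": [
    {"dx":-0.8,"dy":2.4,"dz":0,"spin":0},
    {"dx":-0.8,"dy":2.4,"dz":0,"spin":0},
    {"dx":-0.8,"dy":2.4,"dz":0,"spin":0},
    {"dx":-0.8,"dy":2.4,"dz":0,"spin":0},
    {"dx":-0.8,"dy":2.2,"dz":0,"spin":0},
    {"dx":-0.7,"dy":1.9,"dz":0,"spin":0},
    {"dx":-0.5,"dy":1.3,"dz":0,"spin":0},
    {"dx":-0.26,"dy":0.7,"dz":0,"spin":0},
    {"dx":0,"dy":0,"dz":0,"spin":0},
    {"dx":0,"dy":0,"dz":0,"spin":0},
    {"dx":0,"dy":0,"dz":0,"spin":0}
  ]
}}

```text
time: 8.23
tool_pos: [589.1, 256.5, 452.9]
tcp_rot: [0.169, -3.136, 0.001]
wrist_force: [-0.6, -1.1, -7.1]
finger_gap: 19.2
grasp_force: 69.2
```

```bash
python3 - <<'E'
from h import *
go([589.3,257.8,453.5],0.107-np.pi)
f=grab_frame("top"); g=grab_frame("scene");w=grab_frame("wrist")
for P in [(589.3,257.8,150),(589.3,257.8,100)]: print(P,proj(f,P).round(1),proj(g,P).round(1),proj(w,P).round(1))
def crop(c,x,y,w,h,s): return cv2.resize(c[y:y+h,x:x+w,::-1],None,fx=s,fy=s,interpolation=cv2.INTER_CUBIC)
cv2.imwrite("pics/c2.png",np.hstack([crop(g["color"],415,80,100,125,4),crop(w["color"],240,60,160,200,2.5)]))
E
```

```text
t 8.23 pos [589.14 256.49 452.87] th -3.0339 q6 0.176 F [-0.63 -1.15 -7.09] M [-0.03   0.025  0.001] gap 19.2 gf 69.2
tool d cm [-0.03   0.129 -0.063] zaxis [-5.e-04 -4.e-04 -1.e+00] spin 0.0007
(589.3, 257.8, 150) [153.5 143.8] [464.1 151.8] [320.2 190. ]
(589.3, 257.8, 100) [161.  148.8] [461.4 166.7] [319.9 175.9]
```

View pics/c2.png

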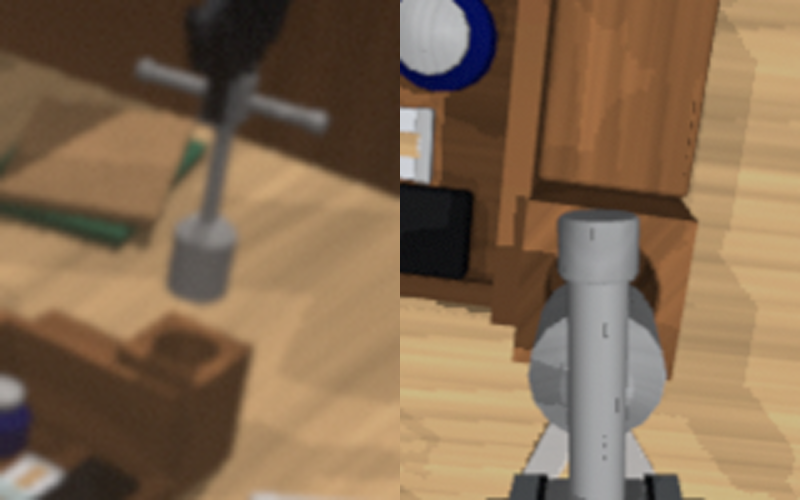

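The scene crop shows the socket mouth at about (465,151), against a predicted (464,152), so it is centred over the bore. I'll make the fine shift and then descend.

{"op": "carry_out", "data": {
  "commands": [
    {"dx":-0.03,"dy":0.13,"dz":1,"spin":0},
    {"dx":0,"dy":0,"dz":1.5,"spin":0},
    {"dx":0,"dy":0,"dz":1.2,"spin":0},
    {"dx":0,"dy":0,"dz":0.6,"spin":0},
    {"dx":0,"dy":0,"dz":0.2,"spin":0},
    {"dx":0,"dy":0,"dz":0.2,"spin":0},
    {"dx":0,"dy":0,"dz":0.2,"spin":0},
    {"dx":0,"dy":0,"dz":0.2,"spin":0},
    {"dx":0,"dy":0,"dz":0.2,"spin":0},
    {"dx":0,"dy":0,"dz":0,"spin":0}
  ]
}}

```text
time: 9.22
tool_pos: [589.5, 258.5, 399.9]
tcp_rot: [0.17, -3.137, 0.0]
wrist_force: [-0.5, 0.7, -7.3]
finger_gap: 19.0
grasp_force: 69.2
```

```bash
python3 - <<'E'
from h import *
go([589.3,257.8,398.5],0.107-np.pi)
E
```

```text
t 9.22 pos [589.55 258.52 399.91] th -3.0334 q6 0.179 F [-0.54  0.75 -7.31] M [-0.037  0.043 -0.047] gap 19.0 gf 69.2
tool d cm [ 0.032 -0.068  0.141] zaxis [-1.e-04 -0.e+00 -1.e+00] spin 0.0012
```

{"op": "carry_out", "data": {
  "commands": [
    {"dx":0,"dy":0,"dz":0.6,"spin":0},
    {"dx":0,"dy":0,"dz":0.8,"spin":0},
    {"dx":0,"dy":0,"dz":0.8,"spin":0},
    {"dx":0,"dy":0,"dz":0.8,"spin":0},
    {"dx":0,"dy":0,"dz":0.8,"spin":0},
    {"dx":0,"dy":0,"dz":0.8,"spin":0},
    {"dx":0,"dy":0,"dz":0.4,"spin":0},
    {"dx":0,"dy":0,"dz":0,"spin":0},
    {"dx":0,"dy":0,"dz":0,"spin":0}
  ]
}}

```text
time: 9.97
tool_pos: [589.5, 258.6, 350.0]
tcp_rot: [0.17, -3.137, 0.0]
wrist_force: [0.7, -0.3, -6.5]
finger_gap: 18.9
grasp_force: 69.2
```

```bash
python3 - <<'E'
from h import *
go([589.3,257.8,342.5],0.107-np.pi)
E
```

```text
t 9.97 pos [589.53 258.55 350.02] th -3.0334 q6 0.179 F [ 0.71 -0.28 -6.46] M [ 0.023 -0.028  0.043] gap 18.9 gf 69.2
tool d cm [ 0.031 -0.072  0.752] zaxis [-2.e-04 -0.e+00 -1.e+00] spin 0.0012
```

{"op": "carry_out", "data": {
  "commands": [
    {"dx":0,"dy":0,"dz":0.2,"spin":0},
    {"dx":0,"dy":0,"dz":0.2,"spin":0},
    {"dx":0,"dy":0,"dz":0.1,"spin":0},
    {"dx":0,"dy":0,"dz":0.1,"spin":0},
    {"dx":0,"dy":0,"dz":0,"spin":0}
  ]
}}

```text
time: 10.38
tool_pos: [589.5, 258.5, 344.0]
tcp_rot: [0.17, -3.137, 0.0]
wrist_force: [0.0, 0.5, -6.4]
finger_gap: 19.1
grasp_force: 69.2
```

{"op": "carry_out", "data": {
  "commands": [
    {"dx":0,"dy":0,"dz":0.05,"spin":0},
    {"dx":0,"dy":0,"dz":0.05,"spin":0},
    {"dx":0,"dy":0,"dz":0,"spin":0}
  ]
}}

```text
time: 10.63
tool_pos: [589.5, 258.5, 343.0]
tcp_rot: [-0.17, 3.137, 0.0]
wrist_force: [-0.1, 0.6, -7.5]
finger_gap: 19.2
grasp_force: 69.2
```

{"op": "carry_out", "data": {
  "commands": [
    {"dx":0,"dy":0,"dz":0.05,"spin":0},
    {"dx":0,"dy":0,"dz":0,"spin":0}
  ]
}}

```text
time: 10.8
tool_pos: [589.5, 258.5, 342.5]
tcp_rot: [0.17, -3.137, 0.0]
wrist_force: [0.4, -0.1, -6.2]
finger_gap: 19.1
grasp_force: 69.2
```

{"op": "carry_out", "data": {
  "commands": [
    {"dx":0,"dy":0,"dz":0.05,"spin":0},
    {"dx":0,"dy":0,"dz":0,"spin":0}
  ]
}}

```text
time: 10.97
tool_pos: [589.5, 258.5, 342.0]
tcp_rot: [0.17, -3.137, 0.0]
wrist_force: [-0.8, 0.4, -6.3]
finger_gap: 18.7
grasp_force: 69.3
```

{"op": "carry_out", "data": {
  "commands": [
    {"dx":0,"dy":0,"dz":0.05,"spin":0},
    {"dx":0,"dy":0,"dz":0,"spin":0}
  ]
}}

```text
time: 11.13
tool_pos: [589.5, 258.5, 341.5]
tcp_rot: [0.17, -3.137, -0.0]
wrist_force: [-0.5, -0.6, -7.2]
finger_gap: 19.0
grasp_force: 69.3
```

{"op": "carry_out", "data": {
  "commands": [
    {"dx":0,"dy":0,"dz":0.05,"spin":0},
    {"dx":0,"dy":0,"dz":0,"spin":0}
  ]
}}

```text
time: 11.3
tool_pos: [589.5, 258.5, 341.0]
tcp_rot: [0.17, -3.137, 0.0]
wrist_force: [-1.4, 0.3, -6.2]
finger_gap: 18.9
grasp_force: 69.3
```

{"op": "carry_out", "data": {
  "commands": [
    {"dx":0,"dy":0,"dz":0.05,"spin":0},
    {"dx":0,"dy":0,"dz":0.05,"spin":0},
    {"dx":0,"dy":0,"dz":0,"spin":0}
  ]
}}

```text
time: 11.55
tool_pos: [589.5, 258.5, 339.9]
tcp_rot: [0.17, -3.137, 0.0]
wrist_force: [-1.6, -0.2, -5.8]
finger_gap: 19.2
grasp_force: 69.3
```

{"op": "carry_out", "data": {
  "commands": [
    {"dx":0,"dy":0,"dz":0.05,"spin":0},
    {"dx":0,"dy":0,"dz":0,"spin":0}
  ]
}}

```text
time: 11.72
tool_pos: [589.5, 258.5, 339.5]
tcp_rot: [0.17, -3.137, 0.0]
wrist_force: [-0.8, -0.7, -6.3]
finger_gap: 19.0
grasp_force: 69.3
```

{"op": "carry_out", "data": {
  "commands": [
    {"dx":0,"dy":0,"dz":0.05,"spin":0},
    {"dx":0,"dy":0,"dz":0,"spin":0}
  ]
}}

```text
time: 11.88
tool_pos: [589.5, 258.5, 339.0]
tcp_rot: [0.17, -3.137, 0.0]
wrist_force: [-1.7, 0.0, -6.0]
finger_gap: 19.0
grasp_force: 69.3
```

{"op": "carry_out", "data": {
  "commands": [
    {"dx":0,"dy":0,"dz":0.05,"spin":0},
    {"dx":0,"dy":0,"dz":0.05,"spin":0},
    {"dx":0,"dy":0,"dz":0,"spin":0}
  ]
}}

```text
time: 12.13
tool_pos: [589.5, 258.5, 338.0]
tcp_rot: [0.17, -3.137, 0.0]
wrist_force: [-1.2, -0.0, -6.1]
finger_gap: 19.1
grasp_force: 69.3
```

{"op": "carry_out", "data": {
  "commands": [
    {"dx":0,"dy":0,"dz":0.05,"spin":0},
    {"dx":0,"dy":0,"dz":0.05,"spin":0},
    {"dx":0,"dy":0,"dz":0,"spin":0}
  ]
}}

```text
time: 12.38
tool_pos: [589.5, 258.5, 337.0]
tcp_rot: [0.17, -3.137, 0.0]
wrist_force: [-1.2, -0.7, -7.0]
finger_gap: 19.2
grasp_force: 69.3
```

{"op": "carry_out", "data": {
  "commands": [
    {"dx":0,"dy":0,"dz":0.05,"spin":0},
    {"dx":0,"dy":0,"dz":0.05,"spin":0},
    {"dx":0,"dy":0,"dz":0,"spin":0}
  ]
}}

```text
time: 12.63
tool_pos: [589.5, 258.5, 336.0]
tcp_rot: [0.17, -3.137, -0.0]
wrist_force: [-1.4, 0.5, -6.4]
finger_gap: 19.1
grasp_force: 69.3
```

{"op": "carry_out", "data": {
  "commands": [
    {"dx":0,"dy":0,"dz":0.05,"spin":0},
    {"dx":0,"dy":0,"dz":0.05,"spin":0},
    {"dx":0,"dy":0,"dz":0,"spin":0}
  ]
}}

```text
time: 12.88
tool_pos: [589.5, 258.5, 335.0]
tcp_rot: [0.17, -3.137, 0.0]
wrist_force: [-1.3, -0.4, -5.8]
finger_gap: 18.7
grasp_force: 69.3
```

{"op": "carry_out", "data": {
  "commands": [
    {"dx":0,"dy":0,"dz":0.1,"spin":0},
    {"dx":0,"dy":0,"dz":0.1,"spin":0},
    {"dx":0,"dy":0,"dz":0.1,"spin":0},
    {"dx":0,"dy":0,"dz":0,"spin":0}
  ]
}}

```text
time: 13.22
tool_pos: [589.5, 258.5, 331.8]
tcp_rot: [0.17, -3.137, 0.0]
wrist_force: [-0.9, 0.0, -7.4]
finger_gap: 19.0
grasp_force: 69.3
```

{"op": "carry_out", "data": {
  "commands": [
    {"dx":0,"dy":0,"dz":0.1,"spin":0},
    {"dx":0,"dy":0,"dz":0.1,"spin":0},
    {"dx":0,"dy":0,"dz":0.1,"spin":0},
    {"dx":0,"dy":0,"dz":0,"spin":0}
  ]
}}

```text
time: 13.55
tool_pos: [589.5, 258.5, 328.9]
tcp_rot: [0.17, -3.137, 0.0]
wrist_force: [-2.1, 0.4, -7.3]
finger_gap: 19.3
grasp_force: 69.3
```

```bash
python3 - <<'E'
from h import *
go([589.3,257.8,327.5],0.107-np.pi)
E
```

```text
t 13.55 pos [589.49 258.49 328.85] th -3.0335 q6 0.179 F [-2.14  0.4  -7.28] M [ 0.089  0.599 -0.01 ] gap 19.3 gf 69.3
tool d cm [ 0.027 -0.067  0.135] zaxis [-3.e-04 -0.e+00 -1.e+00] spin 0.0011
```

The wrench slid down over the nut to near the washer without pressing. Next I turn clockwise while watching torque.

{"op": "carry_out", "data": {
  "commands": [
    {"dx":0.03,"dy":0,"dz":0,"spin":0.04},
    {"dx":0,"dy":0,"dz":0,"spin":0.04},
    {"dx":0,"dy":0,"dz":0,"spin":0.04},
    {"dx":0,"dy":0,"dz":0,"spin":0.04},
    {"dx":0,"dy":0,"dz":0,"spin":0.04},
    {"dx":0,"dy":0,"dz":0,"spin":0}
  ]
}}

```text
time: 14.05
tool_pos: [589.1, 258.5, 328.9]
tcp_rot: [-0.147, -3.138, -0.0]
wrist_force: [-3.0, 1.0, -7.2]
finger_gap: 18.9
grasp_force: 69.2
```

```bash
python3 - <<'E'
from h import *
go([589.3,257.8,327.5],0.107-np.pi)
E
```

```text
t 14.05 pos [589.09 258.55 328.92] th 3.0481 q6 0.38 F [-2.97  0.95 -7.18] M [0.353 0.889 0.026] gap 18.9 gf 69.2
tool d cm [-0.028 -0.073  0.142] zaxis [-6.e-04  2.e-04 -1.e+00] spin -0.2005
```

{"op": "carry_out", "data": {
  "commands": [
    {"dx":0,"dy":0,"dz":0,"spin":0.04},
    {"dx":0,"dy":0,"dz":0,"spin":0.04},
    {"dx":0,"dy":0,"dz":0,"spin":0.04},
    {"dx":0,"dy":0,"dz":0,"spin":0.04},
    {"dx":0,"dy":0,"dz":0,"spin":0.04},
    {"dx":0,"dy":0,"dz":0,"spin":0}
  ]
}}

```text
time: 14.55
tool_pos: [589.1, 258.6, 328.9]
tcp_rot: [-0.457, -3.108, -0.001]
wrist_force: [-3.6, 1.7, -8.0]
finger_gap: 19.0
grasp_force: 69.1
```

```bash
python3 - <<'E'
from h import *
go([589.3,257.8,327.5],0.107-np.pi)
E
```

```text
t 14.55 pos [589.13 258.6  328.93] th 2.8494 q6 0.579 F [-3.59  1.67 -8.05] M [0.608 0.994 0.038] gap 19.0 gf 69.1
tool d cm [-0.039 -0.072  0.143] zaxis [-5.e-04  4.e-04 -1.e+00] spin -0.3992
```

{"op": "carry_out", "data": {
  "commands": [
    {"dx":0.09,"dy":0.02,"dz":0,"spin":0.03},
    {"dx":0,"dy":0,"dz":0,"spin":0.03},
    {"dx":0,"dy":0,"dz":0,"spin":0.03},
    {"dx":0,"dy":0,"dz":0,"spin":0}
  ]
}}

```text
time: 14.88
tool_pos: [588.5, 259.0, 329.0]
tcp_rot: [0.595, 3.085, 0.0]
wrist_force: [-1.3, 0.5, -8.3]
finger_gap: 18.7
grasp_force: 68.9
```

```bash
python3 - <<'E'
from h import *
go([589.3,257.8,327.5],0.107-np.pi)
E
```

```text
t 14.88 pos [588.51 258.97 328.96] th 2.7607 q6 0.669 F [-1.27  0.52 -8.33] M [0.476 0.385 0.086] gap 18.7 gf 68.9
tool d cm [-0.117 -0.08   0.146] zaxis [ 1.e-04  1.e-04 -1.e+00] spin -0.4879
```

{"op": "carry_out", "data": {
  "commands": [
    {"dx":0,"dy":0,"dz":0,"spin":0.03},
    {"dx":0,"dy":0,"dz":0,"spin":0.03},
    {"dx":0,"dy":0,"dz":0,"spin":0}
  ]
}}

```text
time: 15.13
tool_pos: [588.5, 259.0, 329.0]
tcp_rot: [-0.687, -3.066, -0.0]
wrist_force: [-1.8, 1.1, -9.4]
finger_gap: 19.0
grasp_force: 68.8
```

```bash
python3 - <<'E'
from h import *
go([589.3,257.8,327.5],0.107-np.pi)
E
```

```text
t 15.13 pos [588.51 258.98 328.98] th 2.7009 q6 0.729 F [-1.75  1.06 -9.35] M [0.619 0.432 0.057] gap 19.0 gf 68.8
tool d cm [-0.122 -0.073  0.148] zaxis [ 0.e+00  2.e-04 -1.e+00] spin -0.5477
```

{"op": "carry_out", "data": {
  "commands": [
    {"dx":0,"dy":0,"dz":0,"spin":0.03},
    {"dx":0,"dy":0,"dz":0,"spin":0.03},
    {"dx":0,"dy":0,"dz":0,"spin":0}
  ]
}}

```text
time: 15.38
tool_pos: [588.5, 259.0, 329.0]
tcp_rot: [-0.778, -3.044, -0.0]
wrist_force: [-0.7, 2.6, -10.3]
finger_gap: 18.9
grasp_force: 68.8
```

```bash
python3 - <<'E'
from h import *
go([589.3,257.8,327.5],0.107-np.pi)
E
```

```text
t 15.38 pos [588.49 259.   329.  ] th 2.6411 q6 0.788 F [ -0.7    2.64 -10.25] M [0.639 0.324 0.044] gap 18.9 gf 68.8
tool d cm [-0.129 -0.067  0.149] zaxis [ 0.e+00  2.e-04 -1.e+00] spin -0.6075
```

{"op": "carry_out", "data": {
  "commands": [
    {"dx":0.02,"dy":0.03,"dz":0.03,"spin":0},
    {"dx":0,"dy":0,"dz":0,"spin":0.01},
    {"dx":0,"dy":0,"dz":0,"spin":0.01},
    {"dx":0,"dy":0,"dz":0,"spin":0}
  ],
  "grip_force": 24
}}

```text
time: 15.72
tool_pos: [588.5, 259.3, 328.9]
tcp_rot: [0.811, 3.035, 0.0]
wrist_force: [-1.5, 1.0, -6.6]
finger_gap: 19.0
grasp_force: 69.2
```

```bash
cat > s.py <<'E'
from h import *
go([588.5,259,328.5],0.107-np.pi)
E
python3 s.py
```

```text
t 15.72 pos [588.45 259.28 328.91] th 2.6196 q6 0.81 F [-1.46  1.01 -6.63] M [0.347 0.392 0.074] gap 19.0 gf 69.2
tool d cm [-0.018 -0.022  0.041] zaxis [ 3.e-04 -0.e+00 -1.e+00] spin -0.6290
```

{"op": "carry_out", "data": {
  "commands": [
    {"dx":0,"dy":0,"dz":0,"spin":0.01},
    {"dx":0,"dy":0,"dz":0,"spin":0.01},
    {"dx":0,"dy":0,"dz":0,"spin":0}
  ]
}}

```text
time: 15.97
tool_pos: [588.4, 259.3, 328.9]
tcp_rot: [0.842, 3.027, 0.0]
wrist_force: [-1.5, 2.2, -6.1]
finger_gap: 18.6
grasp_force: 69.3
```

```bash
python3 s.py
```

```text
t 15.97 pos [588.44 259.28 328.87] th 2.599 q6 0.831 F [-1.48  2.18 -6.08] M [0.346 0.299 0.09 ] gap 18.6 gf 69.3
tool d cm [-0.02  -0.021  0.037] zaxis [ 2.e-04  0.e+00 -1.e+00] spin -0.6496
```

{"op": "carry_out", "data": {
  "commands": [
    {"dx":0,"dy":0,"dz":0,"spin":0},
    {"dx":0,"dy":0,"dz":0,"spin":0},
    {"dx":0,"dy":0,"dz":0,"spin":0.01},
    {"dx":0,"dy":0,"dz":0,"spin":0}
  ],
  "jaw": 10,
  "grip_force": 24
}}

```text
time: 16.3
tool_pos: [588.4, 259.3, 328.9]
tcp_rot: [0.857, 3.022, 0.0]
wrist_force: [-1.0, 0.9, -4.4]
finger_gap: 18.8
grasp_force: 69.4
```

```bash
python3 s.py
```

```text
t 16.3 pos [588.42 259.29 328.89] th 2.589 q6 0.841 F [-1.    0.91 -4.39] M [0.412 0.328 0.175] gap 18.8 gf 69.4
tool d cm [-0.022 -0.021  0.039] zaxis [ 2.e-04  1.e-04 -1.e+00] spin -0.6596
```

{"op": "carry_out", "data": {
  "commands": [
    {"dx":0,"dy":0,"dz":0,"spin":0.01},
    {"dx":0,"dy":0,"dz":0,"spin":0}
  ]
}}

```text
time: 16.47
tool_pos: [588.4, 259.3, 328.9]
tcp_rot: [0.872, 3.018, 0.0]
wrist_force: [-0.7, 0.7, -4.9]
finger_gap: 18.9
grasp_force: 69.5
```

```bash
python3 s.py
```

```text
t 16.47 pos [588.44 259.3  328.86] th 2.5789 q6 0.851 F [-0.66  0.68 -4.86] M [0.442 0.325 0.113] gap 18.9 gf 69.5
tool d cm [-0.021 -0.022  0.036] zaxis [ 2.e-04  1.e-04 -1.e+00] spin -0.6696
```

```bash
cat > s.py <<'E'
from h import *
go([588.5,259,328.5],0.107-np.pi)
m=[]
for i in range(4): grab_frame("wrist"); s=readout.state(); m.append(np.r_[s['ft_torque'],s['wrist_force']])
m=np.array(m); print("mean",m.mean(0).round(3),"Mz",m[:,2].round(3))
E
python3 s.py
```

```text
t 16.47 pos [588.44 259.3  328.86] th 2.5789 q6 0.851 F [-0.66  0.68 -4.86] M [0.442 0.325 0.113] gap 18.9 gf 69.5
tool d cm [-0.021 -0.022  0.036] zaxis [ 2.e-04  1.e-04 -1.e+00] spin -0.6696
mean [ 0.432  0.339  0.102 -1.115  1.242 -4.3  ] Mz [0.123 0.066 0.129 0.089]
```

{"op": "carry_out", "data": {
  "commands": [
    {"dx":0,"dy":0,"dz":0,"spin":0.01},
    {"dx":0,"dy":0,"dz":0,"spin":0}
  ]
}}

```text
time: 16.83
tool_pos: [588.4, 259.3, 328.8]
tcp_rot: [0.887, 3.014, 0.0]
wrist_force: [-0.4, 1.5, -3.9]
finger_gap: 19.1
grasp_force: 69.6
```

```bash
python3 s.py
```

```text
t 16.83 pos [588.43 259.32 328.81] th 2.5689 q6 0.861 F [-0.45  1.5  -3.92] M [0.499 0.332 0.064] gap 19.1 gf 69.6
tool d cm [-0.024 -0.023  0.031] zaxis [ 1.e-04  1.e-04 -1.e+00] spin -0.6796
mean [ 0.45   0.324  0.107 -1.054  1.705 -3.808] Mz [0.146 0.047 0.136 0.1  ]
```

{"op": "carry_out", "data": {
  "commands": [
    {"dx":0,"dy":0,"dz":-0.03,"spin":0.01},
    {"dx":0,"dy":0,"dz":0,"spin":0.01},
    {"dx":0,"dy":0,"dz":0,"spin":0}
  ]
}}

```text
time: 17.28
tool_pos: [588.4, 259.3, 328.9]
tcp_rot: [-0.918, -3.004, 0.0]
wrist_force: [-0.9, 1.2, -8.1]
finger_gap: 18.9
grasp_force: 69.1
```

```bash
python3 s.py
```

```text
t 17.28 pos [588.39 259.3  328.91] th 2.5488 q6 0.881 F [-0.9   1.24 -8.08] M [0.601 0.11  0.11 ] gap 18.9 gf 69.1
tool d cm [-0.026 -0.019  0.041] zaxis [-3.e-04 -0.e+00 -1.e+00] spin -0.6998
mean [ 0.603  0.118  0.093 -0.055  1.41  -7.229] Mz [0.13  0.102 0.033 0.107]
```

{"op": "carry_out", "data": {
  "commands": [
    {"dx":0,"dy":0,"dz":0,"spin":0.01},
    {"dx":0,"dy":0,"dz":0,"spin":0}
  ]
}}

```text
time: 17.65
tool_pos: [588.4, 259.3, 329.0]
tcp_rot: [-0.932, -3.0, 0.0]
wrist_force: [-0.1, 2.2, -8.8]
finger_gap: 19.0
grasp_force: 69.0
```

```bash
python3 s.py
```

```text
t 17.65 pos [588.37 259.31 328.96] th 2.539 q6 0.891 F [-0.1   2.17 -8.85] M [0.654 0.047 0.144] gap 19.0 gf 69.0
tool d cm [-0.029 -0.018  0.046] zaxis [-2.e-04 -0.e+00 -1.e+00] spin -0.7096
mean [ 0.635  0.096  0.105 -0.297  2.176 -8.787] Mz [0.091 0.077 0.115 0.135]
```

{"op": "carry_out", "data": {
  "commands": [
    {"dx":0.02,"dy":0.03,"dz":0.02,"spin":0.01},
    {"dx":0,"dy":0,"dz":0,"spin":0.01},
    {"dx":0,"dy":0,"dz":0,"spin":0}
  ]
}}

```text
time: 18.1
tool_pos: [588.4, 259.6, 328.9]
tcp_rot: [0.963, 2.99, -0.0]
wrist_force: [-1.0, 1.3, -7.4]
finger_gap: 18.8
grasp_force: 69.2
```

```bash
python3 s.py
```

```text
t 18.1 pos [588.38 259.59 328.92] th 2.5187 q6 0.912 F [-0.96  1.29 -7.38] M [0.285 0.269 0.151] gap 18.8 gf 69.2
tool d cm [-0.044 -0.04   0.042] zaxis [ 0.e+00 -3.e-04 -1.e+00] spin -0.7299
mean [ 0.218  0.248  0.117 -0.445  0.735 -7.802] Mz [0.109 0.112 0.128 0.12 ]
```

{"op": "carry_out", "data": {
  "commands": [
    {"dx":0,"dy":0,"dz":0,"spin":0.01},
    {"dx":0,"dy":0,"dz":0,"spin":0}
  ]
}}

```text
time: 18.47
tool_pos: [588.4, 259.6, 328.9]
tcp_rot: [0.977, 2.986, -0.0]
wrist_force: [-0.8, -0.1, -6.6]
finger_gap: 19.2
grasp_force: 69.2
```

```bash
python3 s.py
```

```text
t 18.47 pos [588.4  259.64 328.92] th 2.509 q6 0.922 F [-0.77 -0.11 -6.62] M [0.104 0.269 0.062] gap 19.2 gf 69.2
tool d cm [-0.046 -0.045  0.042] zaxis [ 1.e-04 -1.e-04 -1.e+00] spin -0.7396
mean [ 0.097  0.3    0.065 -0.734  0.388 -6.325] Mz [0.127 0.074 0.014 0.044]
```

{"op": "carry_out", "data": {
  "commands": [
    {"dx":0,"dy":0,"dz":0,"spin":0.01},
    {"dx":0,"dy":0,"dz":0,"spin":0}
  ]
}}

```text
time: 18.83
tool_pos: [588.4, 259.6, 328.9]
tcp_rot: [0.992, 2.981, -0.0]
wrist_force: [-0.3, -0.1, -6.9]
finger_gap: 18.9
grasp_force: 69.2
```

```bash
python3 s.py
```

```text
t 18.83 pos [588.41 259.63 328.9 ] th 2.4989 q6 0.932 F [-0.27 -0.07 -6.87] M [0.108 0.277 0.234] gap 18.9 gf 69.2
tool d cm [-0.045 -0.045  0.04 ] zaxis [ 0.e+00 -1.e-04 -1.e+00] spin -0.7497
mean [ 0.077  0.282  0.092 -1.195  0.288 -6.555] Mz [0.106 0.088 0.098 0.075]
```

{"op": "carry_out", "data": {
  "commands": [
    {"dx":0,"dy":0,"dz":0,"spin":-0.004},
    {"dx":0,"dy":0,"dz":0,"spin":0}
  ]
}}

```text
time: 19.2
tool_pos: [588.4, 259.6, 328.9]
tcp_rot: [0.985, 2.983, -0.0]
wrist_force: [-0.5, 0.7, -6.2]
finger_gap: 19.1
grasp_force: 69.3
```

```bash
python3 s.py
```

```text
t 19.2 pos [588.42 259.63 328.9 ] th 2.5041 q6 0.926 F [-0.54  0.67 -6.22] M [0.044 0.326 0.007] gap 19.1 gf 69.3
tool d cm [-0.044 -0.046  0.04 ] zaxis [ 1.e-04 -0.e+00 -1.e+00] spin -0.7445
mean [ 0.049  0.252  0.014 -0.875  0.185 -6.018] Mz [-0.008  0.018  0.032  0.012]
```

{"op": "carry_out", "data": {
  "commands": [
    {"dx":0,"dy":0,"dz":0,"spin":-0.006},
    {"dx":0,"dy":0,"dz":0,"spin":0}
  ]
}}

```text
time: 19.57
tool_pos: [588.4, 259.7, 328.9]
tcp_rot: [-0.975, -2.986, 0.0]
wrist_force: [-1.1, -0.7, -5.7]
finger_gap: 19.0
grasp_force: 69.3
```

```bash
python3 s.py
```

```text
t 19.57 pos [588.4  259.67 328.87] th 2.5103 q6 0.92 F [-1.06 -0.72 -5.68] M [ 0.114  0.239 -0.007] gap 19.0 gf 69.3
tool d cm [-0.047 -0.048  0.037] zaxis [-0. -0. -1.] spin -0.7383
mean [ 6.900e-02  2.450e-01  5.000e-03 -9.550e-01  5.390e-01 -6.554e+00] Mz [-0.03   0.019 -0.013  0.044]
```

{"op": "carry_out", "data": {
  "commands": [
    {"dx":0,"dy":0,"dz":0,"spin":0.008},
    {"dx":0,"dy":0,"dz":0,"spin":0}
  ]
}}

```text
time: 19.93
tool_pos: [588.4, 259.7, 328.9]
tcp_rot: [0.989, 2.982, 0.0]
wrist_force: [-1.2, -0.1, -6.6]
finger_gap: 19.4
grasp_force: 69.2
```

```bash
sed -i 's/range(4)/range(6)/' s.py; python3 s.py
```

```text
t 19.93 pos [588.42 259.66 328.89] th 2.5011 q6 0.929 F [-1.22 -0.11 -6.57] M [0.093 0.254 0.14 ] gap 19.4 gf 69.2
tool d cm [-0.046 -0.048  0.039] zaxis [ 0.  0. -1.] spin -0.7475
mean [ 0.086  0.236  0.103 -0.618  0.476 -6.041] Mz [0.137 0.086 0.094 0.082 0.078 0.138]
```

{"op": "carry_out", "data": {
  "commands": [
    {"dx":0,"dy":0,"dz":0,"spin":0.002},
    {"dx":0,"dy":0,"dz":0,"spin":0}
  ]
}}

```text
time: 20.4
tool_pos: [588.4, 259.7, 328.9]
tcp_rot: [-0.991, -2.981, -0.0]
wrist_force: [-0.7, 0.7, -5.6]
finger_gap: 19.1
grasp_force: 69.2
```

```bash
python3 s.py
```

```text
t 20.4 pos [588.4  259.68 328.87] th 2.4997 q6 0.931 F [-0.73  0.74 -5.58] M [0.087 0.197 0.11 ] gap 19.1 gf 69.2
tool d cm [-0.048 -0.048  0.037] zaxis [-0.  0. -1.] spin -0.7489
mean [ 0.125  0.246  0.125 -0.784  0.546 -5.964] Mz [0.146 0.142 0.088 0.12  0.098 0.155]
```

{"op": "carry_out", "data": {
  "commands": [
    {"dx":0,"dy":0,"dz":0,"spin":0.008},
    {"dx":0,"dy":0,"dz":0,"spin":0}
  ]
}}

```text
time: 20.87
tool_pos: [588.4, 259.7, 328.9]
tcp_rot: [1.004, 2.977, 0.0]
wrist_force: [-1.0, -0.1, -5.9]
finger_gap: 18.9
grasp_force: 69.2
```

```bash
python3 s.py
```

```text
t 20.87 pos [588.41 259.67 328.88] th 2.4911 q6 0.94 F [-0.97 -0.07 -5.86] M [0.113 0.287 0.16 ] gap 18.9 gf 69.2
tool d cm [-0.047 -0.048  0.038] zaxis [ 0.  0. -1.] spin -0.7575
mean [ 0.132  0.193  0.103 -0.576  0.417 -5.95 ] Mz [0.098 0.12  0.054 0.126 0.099 0.12 ]
```

{"op": "carry_out", "data": {
  "commands": [
    {"dx":0,"dy":0,"dz":0,"spin":0.012},
    {"dx":0,"dy":0,"dz":0,"spin":0}
  ]
}}

```text
time: 21.33
tool_pos: [588.4, 259.7, 328.9]
tcp_rot: [1.022, 2.971, 0.0]
wrist_force: [-0.7, 1.3, -6.5]
finger_gap: 19.2
grasp_force: 69.3
```

```bash
sed -i 's/range(6)/range(2)/' s.py; python3 s.py | sed -n '1p;3p'
```

```text
t 21.33 pos [588.4  259.7  328.88] th 2.4788 q6 0.952 F [-0.69  1.28 -6.51] M [0.163 0.219 0.146] gap 19.2 gf 69.3
mean [ 0.195  0.179  0.1   -0.977  0.785 -5.928] Mz [0.098 0.103]
```

{"op": "carry_out", "data": {
  "commands": [
    {"dx":0,"dy":0,"dz":0,"spin":0.012},
    {"dx":0,"dy":0,"dz":0,"spin":0}
  ]
}}

```text
time: 21.6
tool_pos: [588.4, 259.7, 328.9]
tcp_rot: [-1.04, -2.964, -0.0]
wrist_force: [0.0, -0.3, -6.6]
finger_gap: 19.1
grasp_force: 69.3
```

```bash
python3 s.py | sed -n '1p;3p'
```

```text
t 21.6 pos [588.4  259.67 328.88] th 2.4668 q6 0.964 F [ 0.04 -0.34 -6.63] M [0.235 0.208 0.126] gap 19.1 gf 69.3
mean [ 0.247  0.181  0.091 -1.085  0.951 -6.024] Mz [0.075 0.107]
```

{"op": "carry_out", "data": {
  "commands": [
    {"dx":0,"dy":0,"dz":0,"spin":0.012},
    {"dx":0,"dy":0,"dz":0,"spin":0}
  ]
}}

```text
time: 21.87
tool_pos: [588.4, 259.7, 328.9]
tcp_rot: [1.058, 2.958, 0.0]
wrist_force: [-0.1, 0.2, -5.9]
finger_gap: 19.1
grasp_force: 69.3
```

```bash
python3 s.py | sed -n '1p;3p'
```

```text
t 21.87 pos [588.41 259.69 328.9 ] th 2.4549 q6 0.976 F [-0.09  0.23 -5.89] M [0.167 0.089 0.227] gap 19.1 gf 69.3
mean [ 0.273  0.179  0.123 -0.498  0.865 -6.115] Mz [0.122 0.124]
```

{"op": "carry_out", "data": {
  "commands": [
    {"dx":0,"dy":0,"dz":0,"spin":0.012},
    {"dx":0,"dy":0,"dz":0,"spin":0}
  ]
}}

```text
time: 22.13
tool_pos: [588.4, 259.7, 328.9]
tcp_rot: [-1.075, -2.952, -0.0]
wrist_force: [-0.9, 2.1, -6.6]
finger_gap: 18.7
grasp_force: 69.3
```

```bash
python3 s.py | sed -n '1p;3p'
```

```text
t 22.13 pos [588.41 259.67 328.86] th 2.4428 q6 0.988 F [-0.87  2.09 -6.57] M [0.324 0.196 0.113] gap 18.7 gf 69.3
mean [ 0.276  0.16   0.091 -0.254  1.27  -6.002] Mz [0.085 0.097]
```

{"op": "carry_out", "data": {
  "commands": [
    {"dx":0,"dy":0,"dz":0,"spin":0.012},
    {"dx":0,"dy":0,"dz":0,"spin":0}
  ]
}}

```text
time: 22.4
tool_pos: [588.4, 259.7, 328.9]
tcp_rot: [-1.093, -2.945, -0.0]
wrist_force: [-0.3, 1.4, -6.1]
finger_gap: 19.1
grasp_force: 69.3
```

```bash
python3 s.py | sed -n '1p;3p'
```

```text
t 22.4 pos [588.41 259.68 328.89] th 2.4308 q6 1.0 F [-0.26  1.38 -6.12] M [0.321 0.154 0.124] gap 19.1 gf 69.3
mean [ 0.302  0.123  0.069 -0.258  1.377 -6.219] Mz [0.071 0.066]
```

{"op": "carry_out", "data": {
  "commands": [
    {"dx":0,"dy":0,"dz":0,"spin":0.013},
    {"dx":0,"dy":0,"dz":0,"spin":0}
  ]
}}

```text
time: 22.67
tool_pos: [588.4, 259.7, 328.8]
tcp_rot: [-1.112, -2.938, -0.0]
wrist_force: [-0.2, 0.7, -6.4]
finger_gap: 19.0
grasp_force: 69.3
```

```bash
python3 s.py | sed -n '1p;3p'
```

```text
t 22.67 pos [588.4  259.66 328.84] th 2.4177 q6 1.013 F [-0.21  0.69 -6.35] M [0.327 0.088 0.105] gap 19.0 gf 69.3
mean [ 0.324  0.126  0.101 -0.248  1.491 -6.772] Mz [0.085 0.117]
```

{"op": "carry_out", "data": {
  "commands": [
    {"dx":0,"dy":0,"dz":0,"spin":0.013},
    {"dx":0,"dy":0,"dz":0,"spin":0}
  ]
}}

```text
time: 22.93
tool_pos: [588.4, 259.7, 328.9]
tcp_rot: [1.131, 2.931, 0.0]
wrist_force: [0.0, 0.6, -6.1]
finger_gap: 19.2
grasp_force: 69.3
```

```bash
python3 s.py | sed -n '1p;3p'
```

```text
t 22.93 pos [588.4  259.68 328.89] th 2.4047 q6 1.026 F [ 0.05  0.57 -6.14] M [0.366 0.073 0.148] gap 19.2 gf 69.3
mean [ 0.337  0.071  0.088  0.467  1.354 -5.892] Mz [0.082 0.094]
```

{"op": "carry_out", "data": {
  "commands": [
    {"dx":0,"dy":0,"dz":0,"spin":0.014},
    {"dx":0,"dy":0,"dz":0,"spin":0}
  ]
}}

```text
time: 23.2
tool_pos: [588.4, 259.7, 328.9]
tcp_rot: [-1.152, -2.923, -0.0]
wrist_force: [-0.4, 1.3, -5.9]
finger_gap: 18.7
grasp_force: 69.2
```

```bash
python3 s.py | sed -n '1p;3p'
```

```text
t 23.2 pos [588.41 259.68 328.89] th 2.3906 q6 1.04 F [-0.35  1.32 -5.91] M [0.4   0.076 0.168] gap 18.7 gf 69.2
mean [ 0.384  0.129  0.151  0.242  1.304 -6.361] Mz [0.149 0.153]
```

{"op": "carry_out", "data": {
  "commands": [
    {"dx":0,"dy":0,"dz":0,"spin":0.008},
    {"dx":0,"dy":0,"dz":0,"spin":0}
  ]
}}

```text
time: 23.47
tool_pos: [588.4, 259.7, 328.9]
tcp_rot: [1.163, 2.918, 0.0]
wrist_force: [0.1, 0.8, -6.5]
finger_gap: 18.7
grasp_force: 69.3
```

```bash
python3 s.py | sed -n '1p;3p'
```

```text
t 23.47 pos [588.41 259.69 328.9 ] th 2.3832 q6 1.047 F [ 0.07  0.82 -6.5 ] M [0.448 0.078 0.134] gap 18.7 gf 69.3
mean [ 0.447  0.109  0.124 -0.547  1.096 -6.125] Mz [0.094 0.154]
```

{"op": "carry_out", "data": {
  "commands": [
    {"dx":0,"dy":0,"dz":0,"spin":0.014},
    {"dx":0,"dy":0,"dz":0,"spin":0}
  ]
}}

```text
time: 23.73
tool_pos: [588.4, 259.6, 328.9]
tcp_rot: [1.184, 2.91, 0.0]
wrist_force: [0.0, 1.4, -6.2]
finger_gap: 19.0
grasp_force: 69.2
```

```bash
python3 s.py | sed -n '1p;3p'
```

```text
t 23.73 pos [588.42 259.64 328.89] th 2.3685 q6 1.062 F [ 0.02  1.42 -6.18] M [0.473 0.058 0.141] gap 19.0 gf 69.2
mean [ 0.416  0.101  0.065 -0.442  1.863 -5.26 ] Mz [0.053 0.076]
```

{"op": "carry_out", "data": {
  "commands": [
    {"dx":0,"dy":0,"dz":0,"spin":0.014},
    {"dx":0,"dy":0,"dz":0,"spin":0}
  ]
}}

```text
time: 24.0
tool_pos: [588.4, 259.7, 328.9]
tcp_rot: [1.205, 2.901, 0.0]
wrist_force: [0.0, 2.2, -5.4]
finger_gap: 19.0
grasp_force: 69.3
```

```bash
python3 s.py | sed -n '1p;3p'
```

```text
t 24.0 pos [588.42 259.66 328.88] th 2.3546 q6 1.076 F [ 0.04  2.25 -5.42] M [0.472 0.032 0.13 ] gap 19.0 gf 69.3
mean [ 0.502  0.065  0.087 -0.675  1.544 -5.871] Mz [0.101 0.073]
```

{"op": "carry_out", "data": {
  "commands": [
    {"dx":0,"dy":0,"dz":0,"spin":0.015},
    {"dx":0,"dy":0,"dz":0,"spin":0}
  ]
}}

```text
time: 24.27
tool_pos: [588.4, 259.7, 328.9]
tcp_rot: [-1.226, -2.892, -0.0]
wrist_force: [0.3, 1.0, -5.6]
finger_gap: 19.0
grasp_force: 69.2
```

```bash
python3 s.py | sed -n '1p;3p'
```

```text
t 24.27 pos [588.4  259.69 328.87] th 2.3397 q6 1.091 F [ 0.28  0.97 -5.56] M [0.488 0.062 0.348] gap 19.0 gf 69.2
mean [ 0.551  0.033  0.198 -0.153  1.127 -6.159] Mz [0.174 0.222]
```

Torque is now clearly above the running friction. I'll take averaged readings with smaller steps.

```bash
sed -i 's/range(2)/range(8)/' s.py; python3 s.py | sed -n '1p;3p'
```

```text
t 24.37 pos [588.41 259.66 328.89] th 2.3408 q6 1.09 F [ 0.07  1.21 -5.72] M [0.561 0.05  0.222] gap 19.0 gf 69.2
mean [ 0.553  0.055  0.222 -0.183  1.934 -6.311] Mz [0.235 0.233 0.178 0.24  0.173 0.275 0.247 0.194]
```

{"op": "carry_out", "data": {
  "commands": [
    {"dx":0,"dy":0,"dz":0,"spin":0.003},
    {"dx":0,"dy":0,"dz":0,"spin":0}
  ]
}}

```text
time: 24.93
tool_pos: [588.4, 259.7, 328.9]
tcp_rot: [-1.229, -2.891, -0.0]
wrist_force: [-0.4, 1.4, -6.4]
finger_gap: 18.8
grasp_force: 69.2
```

```bash
python3 s.py | sed -n '1p;3p'
```

```text
t 24.93 pos [588.4  259.68 328.86] th 2.3377 q6 1.093 F [-0.4   1.38 -6.4 ] M [0.613 0.    0.302] gap 18.8 gf 69.2
mean [ 0.592  0.04   0.289  0.184  1.895 -6.197] Mz [0.232 0.284 0.338 0.296 0.279 0.286 0.291 0.302]
```

{"op": "carry_out", "data": {
  "commands": [
    {"dx":0,"dy":0,"dz":0,"spin":0.004},
    {"dx":0,"dy":0,"dz":0,"spin":0}
  ]
}}

```text
time: 25.5
tool_pos: [588.4, 259.7, 328.9]
tcp_rot: [1.235, 2.889, 0.0]
wrist_force: [-0.1, 1.3, -6.2]
finger_gap: 18.6
grasp_force: 69.2
```

```bash
python3 s.py | sed -n '1p;3p'
```

```text
t 25.5 pos [588.39 259.67 328.89] th 2.3335 q6 1.097 F [-0.08  1.32 -6.21] M [0.592 0.025 0.34 ] gap 18.6 gf 69.2
mean [ 0.588  0.052  0.346 -0.401  1.835 -6.208] Mz [0.344 0.338 0.332 0.346 0.35  0.343 0.364 0.355]
```

{"op": "carry_out", "data": {
  "commands": [
    {"dx":0,"dy":0,"dz":0,"spin":0.002},
    {"dx":0,"dy":0,"dz":0,"spin":0}
  ]
}}

```text
time: 26.07
tool_pos: [588.4, 259.7, 328.9]
tcp_rot: [1.238, 2.887, 0.0]
wrist_force: [-0.1, 1.1, -7.0]
finger_gap: 19.0
grasp_force: 69.2
```

```bash
python3 s.py | sed -n '1p;3p'
```

```text
t 26.07 pos [588.4  259.67 328.89] th 2.3317 q6 1.099 F [-0.08  1.07 -6.98] M [0.596 0.034 0.351] gap 19.0 gf 69.2
mean [ 0.604  0.082  0.343 -0.292  1.574 -6.033] Mz [0.331 0.385 0.37  0.28  0.378 0.371 0.355 0.279]
```

{"op": "carry_out", "data": {
  "commands": [
    {"dx":0,"dy":0,"dz":0,"spin":0.004},
    {"dx":0,"dy":0,"dz":0,"spin":0}
  ]
}}

```text
time: 26.63
tool_pos: [588.4, 259.7, 328.9]
tcp_rot: [1.244, 2.885, 0.0]
wrist_force: [0.1, 1.8, -6.0]
finger_gap: 19.2
grasp_force: 69.2
```

```bash
python3 s.py | sed -n '1p;3p'
```

```text
t 26.63 pos [588.41 259.66 328.9 ] th 2.3275 q6 1.103 F [ 0.14  1.83 -6.  ] M [0.621 0.067 0.453] gap 19.2 gf 69.2
mean [ 0.633  0.058  0.375  0.021  1.909 -6.307] Mz [0.364 0.364 0.371 0.36  0.41  0.371 0.371 0.388]
```

{"op": "carry_out", "data": {
  "commands": [
    {"dx":0,"dy":0,"dz":0,"spin":0.004},
    {"dx":0,"dy":0,"dz":0,"spin":0}
  ]
}}

```text
time: 27.2
tool_pos: [588.4, 259.7, 328.9]
tcp_rot: [1.25, 2.882, 0.0]
wrist_force: [-0.4, 2.1, -5.8]
finger_gap: 19.3
grasp_force: 69.2
```

```bash
python3 s.py | sed -n '1p;3p'
```

```text
t 27.2 pos [588.4  259.66 328.9 ] th 2.3235 q6 1.107 F [-0.37  2.07 -5.79] M [0.617 0.015 0.392] gap 19.3 gf 69.2
mean [ 0.646  0.039  0.446 -0.276  1.752 -6.51 ] Mz [0.466 0.411 0.459 0.399 0.467 0.429 0.493 0.44 ]
```

{"op": "carry_out", "data": {
  "commands": [
    {"dx":0,"dy":0,"dz":0,"spin":-0.03},
    {"dx":0,"dy":0,"dz":0,"spin":-0.04},
    {"dx":0,"dy":0,"dz":0,"spin":-0.04},
    {"dx":0,"dy":0,"dz":0,"spin":0}
  ]
}}

```text
time: 27.93
tool_pos: [588.4, 259.5, 328.8]
tcp_rot: [1.087, 2.947, -0.001]
wrist_force: [0.1, -0.4, -6.5]
finger_gap: 19.1
grasp_force: 69.3
```

```bash
python3 s.py | sed -n '1p;3p'
```

```text
t 27.93 pos [588.42 259.46 328.81] th 2.4351 q6 0.995 F [ 0.13 -0.39 -6.46] M [0.147 0.038 0.037] gap 19.1 gf 69.3
mean [ 0.033  0.034  0.013 -0.259  0.549 -6.738] Mz [ 0.027  0.031  0.037 -0.065  0.035  0.031  0.025 -0.013]
```

Snug at about 0.45 N m, then backed off cleanly to zero torque. Lifting out.

{"op": "carry_out", "data": {
  "commands": [
    {"dx":0,"dy":0,"dz":-0.2,"spin":0},
    {"dx":0,"dy":0,"dz":-0.4,"spin":0},
    {"dx":0,"dy":0,"dz":-0.6,"spin":0},
    {"dx":0,"dy":0,"dz":-0.8,"spin":0},
    {"dx":0,"dy":0,"dz":-1,"spin":0},
    {"dx":0,"dy":0,"dz":-1,"spin":0},
    {"dx":0,"dy":0,"dz":-1,"spin":0},
    {"dx":0,"dy":0,"dz":-1,"spin":0},
    {"dx":0,"dy":0,"dz":-1,"spin":0},
    {"dx":0,"dy":0,"dz":-1.5,"spin":0},
    {"dx":0,"dy":0,"dz":-1.5,"spin":0},
    {"dx":0,"dy":0,"dz":-1.5,"spin":0},
    {"dx":0,"dy":0,"dz":-1,"spin":0},
    {"dx":0,"dy":0,"dz":0,"spin":0}
  ]
}}

```text
time: 29.5
tool_pos: [588.4, 259.7, 456.9]
tcp_rot: [1.088, 2.944, 0.004]
wrist_force: [-0.3, -0.5, -6.3]
finger_gap: 18.9
grasp_force: 69.3
```

{"op": "carry_out", "data": {
  "commands": [
    {"dx":0,"dy":0,"dz":0,"spin":-0.1},
    {"dx":0,"dy":0,"dz":0,"spin":-0.1},
    {"dx":0,"dy":0,"dz":0,"spin":-0.1},
    {"dx":0,"dy":0,"dz":0,"spin":-0.1},
    {"dx":0,"dy":0,"dz":0,"spin":-0.1},
    {"dx":0,"dy":0,"dz":0,"spin":-0.1},
    {"dx":0,"dy":0,"dz":0,"spin":-0.1},
    {"dx":0,"dy":0,"dz":0,"spin":-0.1},
    {"dx":0,"dy":0,"dz":0,"spin":-0.014},
    {"dx":0,"dy":0,"dz":0,"spin":0},
    {"dx":0,"dy":0,"dz":0,"spin":0}
  ]
}}

```text
time: 30.42
tool_pos: [588.4, 259.6, 453.8]
tcp_rot: [0.162, -3.137, 0.0]
wrist_force: [0.1, -0.0, -7.1]
finger_gap: 19.1
grasp_force: 69.3
```

```bash
python3 - <<'E'
from h import *
go([449.6,-377.5,453],-3.0335)
g=grab_frame("scene"); cv2.imwrite("pics/c3.png",cv2.resize(g["color"][60:220,340:540,::-1],None,fx=4,fy=3.75))
P=readout.state()['tool_pos']; print(proj(g,P-[0,0,303.5]))
E
```

```text
t 30.42 pos [588.36 259.64 453.83] th -3.0386 q6 0.186 F [ 0.12 -0.03 -7.07] M [0.041 0.048 0.011] gap 19.1 gf 69.3
tool d cm [ 20.355 -61.949   0.086] zaxis [-1.e-04 -0.e+00 -1.e+00] spin -0.0051
[464.20815501 151.28489156]
```

View pics/c3.png

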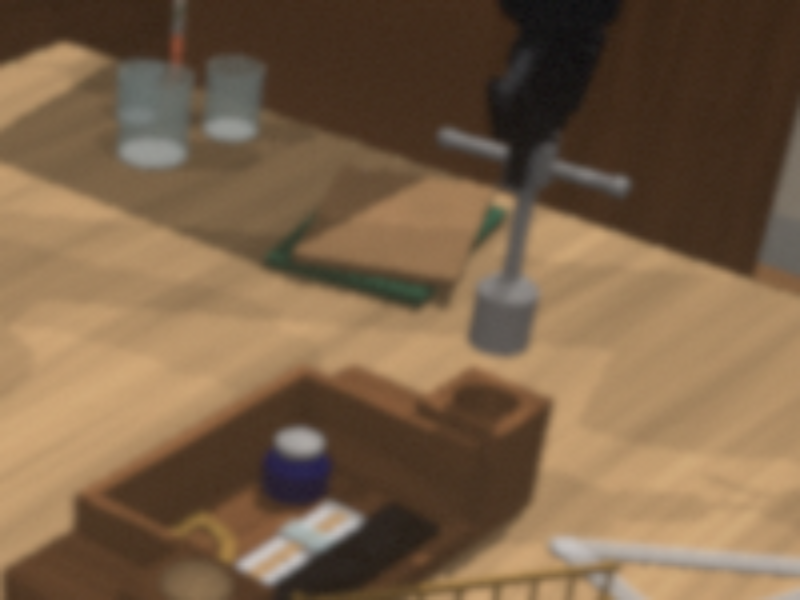

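The cubby contents are undisturbed, and the wrench hangs straight with its mouth near scene (465,152). Next I carry it back to the rack.

{"op": "carry_out", "data": {
  "commands": [
    {"dx":0.3,"dy":-0.9,"dz":0,"spin":-0.005},
    {"dx":0.6,"dy":-1.8,"dz":0,"spin":0},
    {"dx":0.8,"dy":-2.4,"dz":0,"spin":0},
    {"dx":0.8,"dy":-2.4,"dz":0,"spin":0},
    {"dx":0.8,"dy":-2.4,"dz":0,"spin":0},
    {"dx":0.8,"dy":-2.4,"dz":0,"spin":0},
    {"dx":0.8,"dy":-2.4,"dz":0,"spin":0},
    {"dx":0.8,"dy":-2.4,"dz":0,"spin":0},
    {"dx":0.8,"dy":-2.4,"dz":0,"spin":0},
    {"dx":0.8,"dy":-2.4,"dz":0,"spin":0},
    {"dx":0.8,"dy":-2.4,"dz":0,"spin":0},
    {"dx":0.8,"dy":-2.4,"dz":0,"spin":0},
    {"dx":0.8,"dy":-2.4,"dz":0,"spin":0},
    {"dx":0.8,"dy":-2.4,"dz":0,"spin":0},
    {"dx":0.8,"dy":-2.4,"dz":0,"spin":0},
    {"dx":0.8,"dy":-2.4,"dz":0,"spin":0},
    {"dx":0.8,"dy":-2.4,"dz":0,"spin":0},
    {"dx":0.8,"dy":-2.4,"dz":0,"spin":0},
    {"dx":0.8,"dy":-2.4,"dz":0,"spin":0},
    {"dx":0.8,"dy":-2.4,"dz":0,"spin":0}
  ]
}}

```text
time: 32.13
tool_pos: [486.3, -214.8, 454.0]
tcp_rot: [-0.172, 3.137, -0.0]
wrist_force: [-0.1, 0.1, -6.7]
finger_gap: 19.0
grasp_force: 69.2
```

{"op": "carry_out", "data": {
  "commands": [
    {"dx":0.8,"dy":-2.4,"dz":0,"spin":0},
    {"dx":0.8,"dy":-2.4,"dz":0,"spin":0},
    {"dx":0.8,"dy":-2.4,"dz":0,"spin":0},
    {"dx":0.8,"dy":-2.4,"dz":0,"spin":0},
    {"dx":0.7,"dy":-2.4,"dz":0,"spin":0},
    {"dx":0.55,"dy":-1.9,"dz":0,"spin":0},
    {"dx":0.4,"dy":-1.4,"dz":0,"spin":0},
    {"dx":0.21,"dy":-0.75,"dz":0,"spin":0},
    {"dx":0,"dy":0,"dz":0,"spin":0},
    {"dx":0,"dy":0,"dz":0,"spin":0},
    {"dx":0,"dy":0,"dz":0,"spin":0},
    {"dx":0,"dy":0,"dz":0,"spin":0}
  ]
}}

```text
time: 33.13
tool_pos: [455.0, -377.6, 454.1]
tcp_rot: [-0.176, 3.136, 0.0]
wrist_force: [0.7, -0.1, -5.7]
finger_gap: 18.9
grasp_force: 69.2
```

```bash
python3 - <<'E'
from h import *
go([449.6,-377.5,315.5],-3.0335)
E
```

```text
t 33.13 pos [ 455.01 -377.6   454.08] th -3.0295 q6 -0.943 F [ 0.71 -0.05 -5.67] M [0.    0.009 0.051] gap 18.9 gf 69.2
tool d cm [ 0.539  0.069 13.858] zaxis [ 2.e-04  1.e-04 -1.e+00] spin 0.0040
```

{"op": "carry_out", "data": {
  "commands": [
    {"dx":0.54,"dy":0.07,"dz":0,"spin":0.004},
    {"dx":0,"dy":0,"dz":1,"spin":0},
    {"dx":0,"dy":0,"dz":2,"spin":0},
    {"dx":0,"dy":0,"dz":2,"spin":0},
    {"dx":0,"dy":0,"dz":2,"spin":0},
    {"dx":0,"dy":0,"dz":1,"spin":0},
    {"dx":0,"dy":0,"dz":0.8,"spin":0},
    {"dx":0,"dy":0,"dz":0.5,"spin":0},
    {"dx":0,"dy":0,"dz":0,"spin":0},
    {"dx":0,"dy":0,"dz":0,"spin":0}
  ]
}}

```text
time: 33.97
tool_pos: [449.4, -378.5, 361.4]
tcp_rot: [-0.168, 3.137, -0.001]
wrist_force: [-0.6, -1.1, -6.9]
finger_gap: 18.9
grasp_force: 69.2
```

```bash
python3 - <<'E'
from h import *
go([449.6,-377.5,315.5],-3.0335)
f=grab_frame("wrist");g=grab_frame("scene")
P=readout.state()['tool_pos']; print(proj(g,P-[0,0,303.5]),proj(g,[449.6,-377.5,50]))
a=cv2.resize(f["color"][60:260,240:400,::-1],None,fx=2.5,fy=2.5);b=cv2.resize(g["color"][190:315,210:310,::-1],None,fx=4,fy=4)
cv2.imwrite("pics/c4.png",np.hstack([a,b]))
E
```

```text
t 33.97 pos [ 449.35 -378.47  361.42] th -3.0343 q6 -0.946 F [-0.58 -1.07 -6.89] M [ 0.018  0.02  -0.019] gap 18.9 gf 69.2
tool d cm [-0.033  0.096  4.592] zaxis [ 4.e-04 -5.e-04 -1.e+00] spin -0.0008
[258.8377282  265.74379543] [259.5473693  268.03642628]
```

View pics/c4.png

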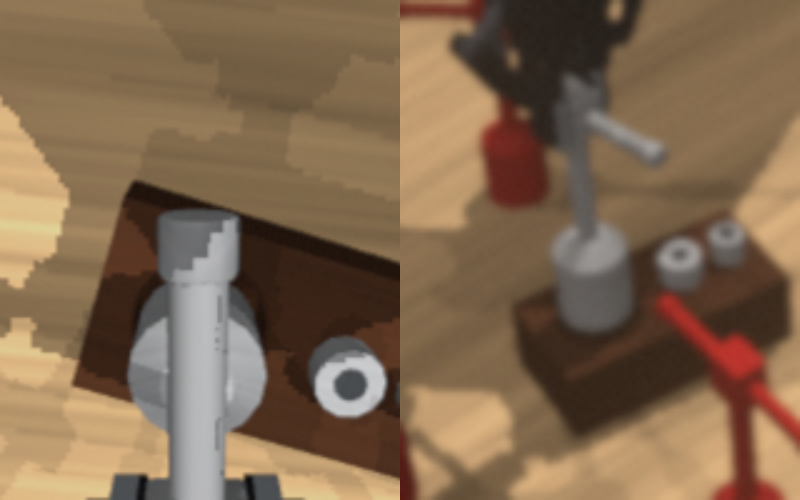

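The socket sits over its hole at about scene (258,268). Lowering gently.

{"op": "carry_out", "data": {
  "commands": [
    {"dx":-0.02,"dy":0.09,"dz":0,"spin":0},
    {"dx":0,"dy":0,"dz":0.3,"spin":0},
    {"dx":0,"dy":0,"dz":0.3,"spin":0},
    {"dx":0,"dy":0,"dz":0.3,"spin":0},
    {"dx":0,"dy":0,"dz":0.3,"spin":0},
    {"dx":0,"dy":0,"dz":0.3,"spin":0},
    {"dx":0,"dy":0,"dz":0,"spin":0}
  ]
}}

```text
time: 34.65
tool_pos: [449.3, -377.5, 345.1]
tcp_rot: [0.168, -3.136, -0.001]
wrist_force: [0.8, -0.1, -7.3]
finger_gap: 19.2
grasp_force: 69.1
```

```bash
python3 s.py | sed -n '1p'
```

```text
t 34.65 pos [ 449.32 -377.51  345.11] th -3.0345 q6 -0.945 F [ 0.77 -0.08 -7.34] M [-0.029  0.031  0.011] gap 19.2 gf 69.1
```

{"op": "carry_out", "data": {
  "commands": [
    {"dx":0,"dy":0,"dz":0.4,"spin":0},
    {"dx":0,"dy":0,"dz":0.5,"spin":0},
    {"dx":0,"dy":0,"dz":0.5,"spin":0},
    {"dx":0,"dy":0,"dz":0.5,"spin":0},
    {"dx":0,"dy":0,"dz":0.4,"spin":0},
    {"dx":0,"dy":0,"dz":0.3,"spin":0},
    {"dx":0,"dy":0,"dz":0.15,"spin":0},
    {"dx":0,"dy":0,"dz":0,"spin":0},
    {"dx":0,"dy":0,"dz":0,"spin":0}
  ]
}}

```text
time: 35.8
tool_pos: [449.4, -377.6, 318.4]
tcp_rot: [-0.168, 3.137, -0.0]
wrist_force: [0.3, -0.4, -7.0]
finger_gap: 19.0
grasp_force: 69.2
```

{"op": "carry_out", "data": {
  "commands": [
    {"dx":0,"dy":0,"dz":0.05,"spin":0},
    {"dx":0,"dy":0,"dz":0.05,"spin":0},
    {"dx":0,"dy":0,"dz":0,"spin":0}
  ]
}}

```text
time: 36.05
tool_pos: [449.4, -377.6, 317.5]
tcp_rot: [-0.168, 3.137, -0.0]
wrist_force: [0.2, 0.8, -7.1]
finger_gap: 19.2
grasp_force: 69.2
```

```bash
python3 s.py | sed -n '1p'
```

```text
t 36.05 pos [ 449.44 -377.58  317.45] th -3.0344 q6 -0.945 F [ 0.23  0.8  -7.08] M [-0.025  0.04  -0.047] gap 19.2 gf 69.2
```

{"op": "carry_out", "data": {
  "commands": [
    {"dx":0,"dy":0,"dz":0.05,"spin":0},
    {"dx":0,"dy":0,"dz":0.05,"spin":0},
    {"dx":0,"dy":0,"dz":0.05,"spin":0},
    {"dx":0,"dy":0,"dz":0,"spin":0}
  ]
}}

```text
time: 36.78
tool_pos: [449.4, -377.6, 315.7]
tcp_rot: [0.168, -3.137, -0.0]
wrist_force: [0.7, -0.9, -6.4]
finger_gap: 18.9
grasp_force: 69.2
```

{"op": "carry_out", "data": {
  "commands": [
    {"dx":0,"dy":0,"dz":0.05,"spin":0},
    {"dx":0,"dy":0,"dz":0,"spin":0}
  ]
}}

```text
time: 36.95
tool_pos: [449.4, -377.6, 315.6]
tcp_rot: [-0.168, 3.137, -0.0]
wrist_force: [-0.1, 0.9, -1.8]
finger_gap: 19.0
grasp_force: 69.8
```

```bash
python3 s.py | sed -n '1p'
```

```text
t 36.95 pos [ 449.42 -377.57  315.57] th -3.0344 q6 -0.945 F [-0.15  0.94 -1.83] M [0.134 0.201 0.023] gap 19.0 gf 69.8
```

On the floor of the hole. Releasing and rising straight up.

{"op": "carry_out", "data": {
  "commands": [
    {"dx":0,"dy":0,"dz":0,"spin":0},
    {"dx":0,"dy":0,"dz":0,"spin":0},
    {"dx":0,"dy":0,"dz":0,"spin":0},
    {"dx":0,"dy":0,"dz":0,"spin":0},
    {"dx":0,"dy":0,"dz":0,"spin":0},
    {"dx":0,"dy":0,"dz":0,"spin":0},
    {"dx":0,"dy":0,"dz":0,"spin":0},
    {"dx":0,"dy":0,"dz":0,"spin":0}
  ],
  "jaw": 100
}}

```text
time: 38.02
tool_pos: [449.4, -377.6, 315.4]
tcp_rot: [-0.168, 3.137, -0.0]
wrist_force: [0.1, -0.3, 0.7]
finger_gap: 85.3
grasp_force: 0.0
```

{"op": "carry_out", "data": {
  "commands": [
    {"dx":0,"dy":0,"dz":-0.5,"spin":0},
    {"dx":0,"dy":0,"dz":-1,"spin":0},
    {"dx":0,"dy":0,"dz":-2,"spin":0},
    {"dx":0,"dy":0,"dz":-2,"spin":0},
    {"dx":0,"dy":0,"dz":-2,"spin":0},
    {"dx":0,"dy":0,"dz":-2,"spin":0},
    {"dx":0,"dy":0,"dz":-1,"spin":0},
    {"dx":0,"dy":0,"dz":0,"spin":0},
    {"dx":0,"dy":0,"dz":0,"spin":0}
  ]
}}

```text
time: 38.77
tool_pos: [449.4, -377.6, 421.0]
tcp_rot: [-0.168, 3.136, -0.001]
wrist_force: [0.1, -0.1, -0.6]
finger_gap: 85.6
grasp_force: 0.0
```

```bash
python3 - <<'E'
from h import *
go([449.6,-377.5,315.5],-3.0335)
g=grab_frame("scene")
cv2.imwrite("pics/c5.png",cv2.resize(g["color"][130:320,200:480,::-1],None,fx=2.8,fy=2.8))
E
```

```text
t 38.77 pos [ 449.43 -377.58  421.  ] th -3.0344 q6 -0.945 F [ 0.11 -0.15 -0.61] M [-0.     0.041 -0.027] gap 85.6 gf 0.0
tool d cm [-1.000e-02  1.600e-02  1.055e+01] zaxis [ 8.e-04 -9.e-04 -1.e+00] spin -0.0009
```

View pics/c5.png

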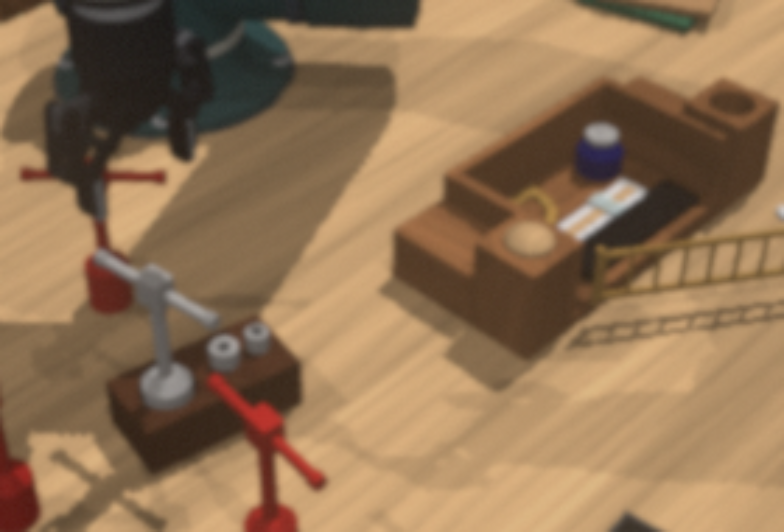

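The crop shows the wrench upright in its hole at (160,340), the gripper clear of it, and the cubby contents untouched. Handing in.

```bash
python3 -c "
from workcell import sign_off
print(sign_off())"
```

```text
the job is handed in; nothing more can be done
None
```

I turned the nut clockwise onto its stop to about 0.45 N m, stood the wrench upright in its hole and let go, left the cubby's contents undisturbed, and handed the job in at about 39 s; no verdict came back.

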